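Lay up the omelette tasting

ROBOT

A 6-joint arm with a two-finger parallel gripper is mounted at the origin on a cart in front of the work surface, level with it; the furniture and walls round the work are solid. World frame = base frame: x ahead of the robot, y to its left, z up, the work surface at z = 0. Lengths are in m, angles in rad, forces in N, time in s.
With the tool pointing down it reaches from about 0.375 to 0.9 m from the base axis. Payload 3.1 kg.
Tool frame: the origin (TCP) lies at the very end of the fingers, on their centre line; the grasp point (between the pads) lies 19 mm behind it; z points along the fingers, y is the line along which they close (so a half turn about z gives the same grasp; the last joint's range is limited). The gripper opens to 87 mm and grips with 3 to 60 N. Pads are 19 mm wide; open, the fingers measure 117 mm over their backs; the gripper's body (75 mm by 190 mm) begins 51 mm behind the grasp point.
Start: joints at [-1.444, 0.527, 1.433, -0, 1.181, -0.178], TCP at [0.188, -0.596, 0.223] pointing down, gripper open.
Joint ranges: [-3.08, 3.08], [-0.75, 2.2], [0.22, 2.44], [-1.43, 4.57], [0, 2.65], [-2.85, 2.85]. Speed limits (rad/s): [2.79, 2.79, 3.14, 3.14, 3.14, 3.14].

INTERFACE

Orientations are given as a unit quaternion [x, y, z, w].
In Python, from rig import robot gives the robot as it stands. The module is installed in compiled form; this text tells all that it offers.
- The arm moves only by the tool play_rows, never from a script. Its argument "steps" is one flat list of numbers, 5 for each row, row after row: the opening, from -1 (shut) to 1 (fully open), then the shift along the tool's x, y, z as a fraction of full scale, then the turn about the tool's z as a fraction of full scale. In form: [claw, tx, ty, tz, twist, claw, tx, ty, tz, twist, ...]. A call has exactly 10 rows; each row shifts and turns the commanded pose from where the row before left it, along the tool's axes as they then stand; what a row does not reach is not made up. Full scale, the value 1, is 0.03 m for a shift and 0.1 rad for a turn. A row lasts 1/10 s, in which the tool goes at most 50 mm and 8.59 degrees, less where a joint would pass 70% of its speed; a pose out of reach is approached as far as the arm can. A call with a number of a shift or a turn outside -1 to 1 is refused whole. A call with a gripper value outside its range is refused whole. The fingers move at their own pace and stop on an object; "grip_force" is the grip in N (left out, the last holds). Time passes only in rows, so rows that do not move let the fingers close, or fill a call up. It gives the time, the measured TCP pose, the force, the opening and the grip force at its end, in the units of the state.
- robot.get_obs(): the state, without advancing time (a new reading comes with each control period).
- robot.camera(name): name is "scene" or "top" or "wrist"; returns a dict with "image" (480x640x3 uint8, red, green, blue), "mtx" (3x3 intrinsics, pixels), "D" ([k1, k2, p1, p2, k3] as OpenCV has them; the pictures are not rectified), "rvec" (rotation vector, rad) and "tvec" (3), from world to camera coordinates, as OpenCV has them. Camera axes: x right, y down, z forward; pixel columns grow to the right and rows downward; lengths in m; the calibration is good to about 2 mm. A picture is of the moment at which its call begins. There is no depth.
- robot.hand_in(): hands the job in; it is judged then, once.
The state is a dict: "time": time; "q": joint angles; "joint_velocities": joint speeds; "joint_torque": joint torques, N m; "position": TCP position; "tool_rot": TCP orientation; "ft_force": force on the tool from outside, world axes, zero at the start; "moment": the same for the moment, N m; "grip_width": finger opening in m; "grip_force": force on a finger pad.
Only numpy, scipy, OpenCV 4.12 (cv2) and the standard library are available. Lean on these libraries where they do the work, as an engineer would, in place of code of your own. Each camera call takes 0.05 s, during which the arm holds its last target. There are 200 camera calls.

TASK

Lay up the omelette tasting: put the omelette portion from the worktable, right side up, in the steel vat and close the vat with its lid, properly seated, and fill the seasoning caddy. House layout of the caddy, as seen from the robot: the shaker in the middle hole, the taller red-capped jar to its left and the shorter white-capped jar to its right, all standing upright on the caddy's base. Leave the timer and the measuring cup where they are.

Things in the scene. Friction and masses are not known exactly. Their poses are not given: they have to be found in the camera images.
- portion: yellow omelette portion on the worktable, a roughly square block 58 (x) x 64 (y) x 37 high mm, 0.11 kg; origin at the centre of its underside, z up. (The other omelette pieces, on the big baking sheet at the far end of the table, are not meant.)
- vat: small open stainless vat, 122 (x) x 171 (y) x 51 high mm, empty, loose; origin at the centre of its underside, z up, long side along y. Inner floor 76 x 126 mm, 2 mm up; treat the walls as solid straight up from it to the rim at 51 mm. The portion goes in with the fingers closing along the vat's y.
- lid: steel lid, right way up on the table. Flange 126 (x) x 176 (y) mm, 6 to 8 mm above the origin; sunk panel under it 62 x 112 mm, drops into the vat with 7 mm play. Origin: centre of the panel's underside, z up. Handle: 12 mm round bar along y, straight for 54 mm, axis 39 mm up, finger room down to 10 mm up. Seated on the rim, its origin is 45 mm above the vat's, long sides parallel. 0.16 kg
- caddy: seasoning caddy: low steel stand, 84 (x) x 226 (y) x 34 high mm (258 long with end grips), loose, 0.9 kg; origin at the centre of its underside, z up, +x away from the robot. Top plate with three 60 mm round holes centred at x = 0, y = +72 mm (left seen from the robot), 0 and -72 mm (right); things in them stand on the base plate 6 mm above the origin.
- shaker: small clear glass shaker with a domed grey perforated top, 44 mm wide, 90 high, 0.1 kg, standing; origin at the centre of its underside, z up. Its body is about 44 mm wide up to 70 mm high, the dome above is narrower (34 mm).
- tall_jar: taller spice jar, clear with a red-brown label and a red cap, 45 mm wide, 106 high, 0.11 kg, standing; the cap, 45 mm wide, takes the top 21 mm; origin at the centre of its underside, z up.
- short_jar: shorter spice jar, clear with dried green herbs, a white label and a white cap, 47 mm wide, 98 high, 0.11 kg, standing; the cap, 46 mm wide, takes the top 21 mm; origin at the centre of its underside, z up.
- timer: bystander, to be left alone: white round wind-up timer with a red knob, 72 mm wide, 47 high, in front of the scale; origin at the centre of its underside.
- cup: bystander, to be left alone: stainless measuring cup with a handle, 78 x 111 x 79 high mm, behind the scale; origin on its underside.
Things that resemble listed ones, but are neither listed nor needed, are in the scene too. Leave any purple look-alike of the shaker alone.

How it is judged:
By the outcome, as a careful person would: the job done as asked, in the order asked, and still so for the second after the job is handed in, with the robot touching nothing.
It also fails if it takes over 122 s, if anything falls off the work surface, if the arm or the gripper's body presses on something with over 40 N, if the wrist force passes 120 N, or if a joint passes its speed limit or range.

## Working session

There is one attempt and no reset: what is moved stays moved. The work goes in short steps, Python scripts to look and compute and a tool call to move; the robot and the scene stay as the last step left them, time stands still between calls to the robot, and variables do not carry over. Pictures are saved under pics/ and viewed, at most 14 in all, crops included, and the job is handed in when it is done.

Besides the shell and the picture viewer there is one more tool, called as a command line: name --argument value ..., lists and objects as JSON in quotes. play_rows: Moves the arm, as the interface text tells. Shift numbers are shares of 0.03 m and turn numbers shares of 0.1 rad, none past 1 either way. Its arguments: {"type":"object","properties":{"steps":{"type":"array"},"grip_force":{"type":"number"}},"required":["steps"]}

```bash
mkdir -p pics
python3 - <<'E'
from rig import robot
import cv2,numpy as np
o=robot.get_obs(); print({k:np.round(v,3) for k,v in o.items()})
for n in ["scene","top"]:
    c=robot.camera(n); cv2.imwrite(f"pics/{n}0.png",c["image"][:,:,::-1])
    R=cv2.Rodrigues(np.array(c["rvec"]))[0]; print(n,np.round(c["mtx"],1).tolist(),c["D"],(-R.T@np.array(c["tvec"]).ravel()).round(3),R.round(2).tolist())
E
```

```text
{'time': np.float64(0.0), 'q': array([-1.444,  0.528,  1.434, -0.   ,  1.181, -0.178]), 'joint_velocities': array([ 0.   , -0.   ,  0.001, -0.001,  0.002, -0.001]), 'joint_torque': array([-1.0000e-03, -4.4005e+01, -1.7659e+01,  6.3000e-02,  5.8000e-02,
       -0.0000e+00]), 'position': array([ 0.188, -0.595,  0.222]), 'tool_rot': array([ 0.988,  0.152,  0.   , -0.001]), 'ft_force': array([ 0.262,  0.556, -0.144]), 'moment': array([-0.039, -0.017,  0.01 ]), 'grip_force': np.float64(0.0), 'grip_width': np.float64(0.087)}
scene [[552.4, 0.0, 319.2], [0.0, 552.4, 235.7], [0.0, 0.0, 1.0]] [-0.15491826  0.          0.          0.          0.        ] [-0.427 -0.767  0.916] [[0.59, -0.81, 0.01], [-0.49, -0.37, -0.79], [0.64, 0.47, -0.61]]
top [[459.7, 0.0, 323.2], [0.0, 459.7, 238.1], [0.0, 0.0, 1.0]] [-0.10527327  0.          0.          0.          0.        ] [ 0.318 -0.105  1.151] [[-0.02, -1.0, -0.03], [-0.99, 0.02, -0.17], [0.17, 0.03, -0.98]]
```

View pics/scene0.png

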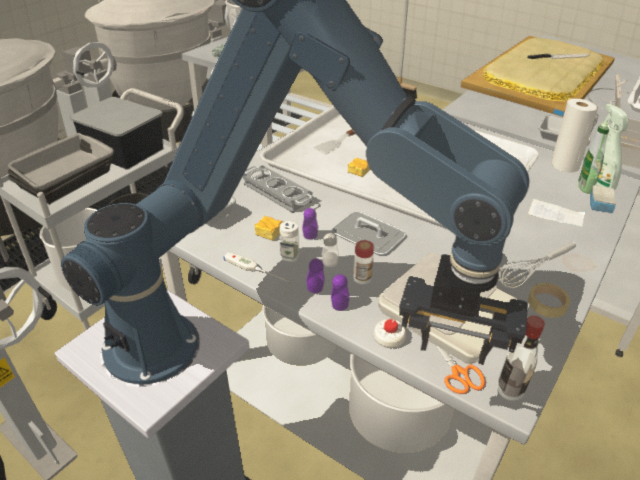

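View pics/top0.png

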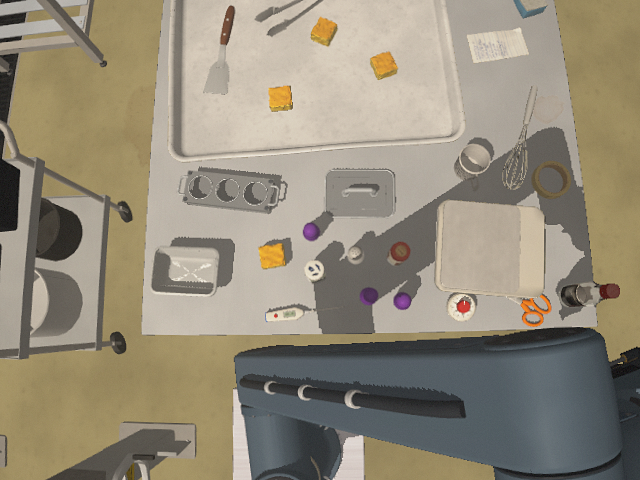

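The top view shows the vat near (186,270), the portion (271,255), short jar (314,270), shaker (355,254), tall jar (399,252), lid (361,192) and caddy (230,190). There are purple look-alikes at (311,231), (368,296) and (402,300). In the scene view the arm hides the vat.

```bash
cat > h.py <<'E'
import cv2,numpy as np
def ray(c,px):
    p=cv2.undistortPoints(np.array(px,float).reshape(-1,1,2),c["mtx"],np.array(c["D"]))[:,0]
    R=cv2.Rodrigues(np.array(c["rvec"],float))[0]; C=-R.T@np.array(c["tvec"],float).ravel()
    return C,np.c_[p,np.ones(len(p))]@R
def plane(c,px,z):
    C,d=ray(c,px); return (C+d*((z-C[2])/d[:,2])[:,None])[:,:]
def tri(c1,p1,c2,p2):
    (A,a),(B,b)=ray(c1,p1),ray(c2,p2); a=a[0]/np.linalg.norm(a[0]); b=b[0]/np.linalg.norm(b[0])
    s=np.linalg.lstsq(np.c_[a,-b],B-A,rcond=None)[0]; P,Q=A+s[0]*a,B+s[1]*b
    return (P+Q)/2,np.linalg.norm(P-Q)
def proj(c,P):
    return cv2.projectPoints(np.array(P,float).reshape(-1,3),np.array(c["rvec"]),np.array(c["tvec"]),c["mtx"],np.array(c["D"]))[0][:,0]
def hsv(c): return cv2.cvtColor(c["image"],cv2.COLOR_RGB2HSV)
def blobs(m,amin=40):
    n,l,s,ce=cv2.connectedComponentsWithStats(m.astype(np.uint8))
    return [(s[i].tolist(),ce[i].round(1).tolist()) for i in range(1,n) if s[i][4]>=amin],l
E
python3 - <<'E'
from rig import robot
from h import *
import pickle
T=robot.camera("top");S=robot.camera("scene"); pickle.dump((T,S),open("c0.pkl","wb"))
for n,c in (("T",T),("S",S)):
    h=hsv(c); H,Sa,V=[h[...,i].astype(int) for i in range(3)]
    print(n,"yel",blobs((H>15)&(H<32)&(Sa>140)&(V>130))[0])
    print(n,"red",blobs(((H<8)|(H>172))&(Sa>120)&(V>60),30)[0])
a=T["image"][150:330,140:480,::-1]; cv2.imwrite("pics/t1.png",cv2.resize(a,None,fx=2.3,fy=2.3,interpolation=2))
a=S["image"][170:320,200:400,::-1]; cv2.imwrite("pics/s1.png",cv2.resize(a,None,fx=4,fy=4,interpolation=2))
E
```

```text
T yel [([311, 17, 26, 29, 458], [322.8, 30.8]), ([370, 52, 28, 28, 500], [383.3, 65.0]), ([269, 86, 23, 25, 489], [280.0, 97.9]), ([259, 243, 26, 26, 530], [271.5, 255.6])]
T red [([391, 242, 19, 19, 166], [399.6, 251.5]), ([600, 284, 20, 15, 178], [608.3, 291.0]), ([457, 300, 13, 13, 127], [462.9, 306.3])]
S yel [([500, 37, 32, 20, 42], [516.3, 45.2]), ([462, 55, 151, 58, 2353], [531.8, 88.3]), ([348, 158, 20, 18, 240], [357.8, 166.3]), ([255, 217, 26, 22, 373], [266.6, 226.8]), ([0, 358, 11, 13, 70], [4.2, 363.8])]
S red [([356, 243, 17, 15, 151], [363.9, 251.1]), ([384, 319, 14, 14, 144], [390.5, 325.7]), ([526, 321, 18, 18, 190], [533.4, 330.7])]
```

View pics/t1.png

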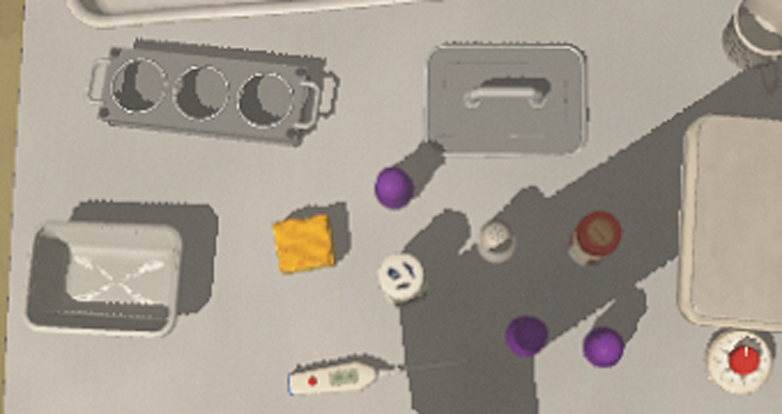

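View pics/s1.png

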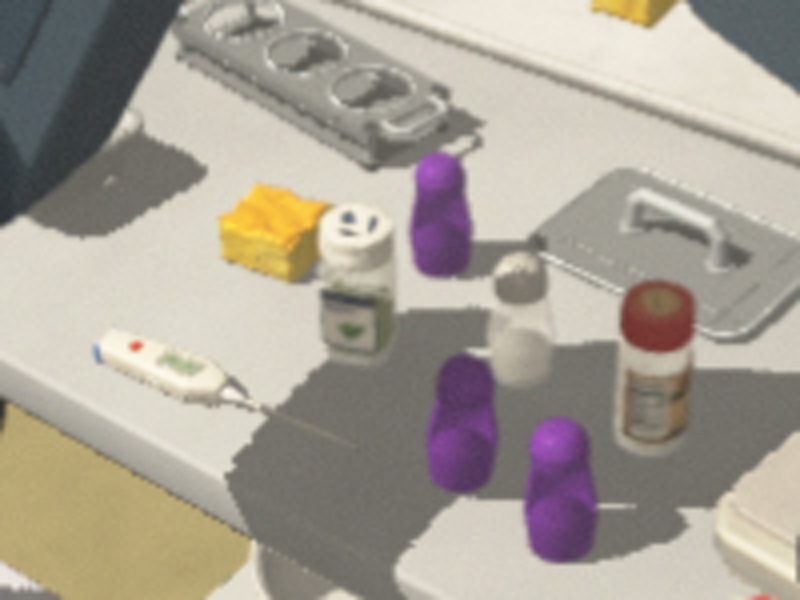

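The crops show the following, in top-crop pixels:

| Item | Position |
|---|---|
| Caddy holes | (138,84), (201,92), (265,100) |
| Portion | (304,243) |
| White cap | (401,276) |
| Shaker dome | (497,237) |
| Red cap | (598,233) |
| Lid handle | (507,96) |
| Vat rim | x 28–181, y 222–335 |

In the scene crop only the vat's shadow and one corner show.

Run:
```python
from h import *
import pickle
T,S=pickle.load(open("c0.pkl","rb"))
t=lambda u,v:((u+.5)/2.3-.5+140,(v+.5)/2.3-.5+150)
s=lambda u,v:((u+.5)/4-.5+200,(v+.5)/4-.5+170)
for n,a,b in [("white",(401,275),(358,222)),("shaker",(497,237),(521,262)),("red",(598,233),(658,300)),("portion",(304,240),(277,211)),("h+",(138,84),(245,20)),("h0",(201,92),(308,53)),("h-",(265,100),(373,87)),("handle",(507,95),(679,215)),("purp",(394,185),(440,165))]:
    P,e=tri(T,t(*a),S,s(*b)); print(n,P.round(4),"gap",round(e,4))
print("known z: white",plane(T,t(401,275),.098),"shaker",plane(T,t(497,237),.088),"red",plane(T,t(598,233),.106),"port",plane(T,t(304,241),.037))
H=plane(T,[t(138,84),t(201,92),t(265,100)],.034);print("holes",H.round(4))
V=plane(T,[t(28,280),t(181,280),t(105,222),t(100,334)],.051);print("vat",V.round(4))
L=plane(T,[t(430,95),t(588,100),t(510,44),t(508,154)],.008);print("lid",L.round(4), plane(T,[t(470,95),t(545,99)],.045).round(4))
# portion/lid/rects
h=hsv(T);m=((h[...,0]>12)&(h[...,0]<34)&(h[...,1]>110)).astype(np.uint8);m[:235]=0;m[280:]=0;m[:,:250]=0;m[:,300:]=0
c=max(cv2.findContours(m,0,1)[0],key=cv2.contourArea);b=cv2.boxPoints(cv2.minAreaRect(c));print("portrect",plane(T,b,.037).round(4))
```

```text
white [ 0.4296 -0.0513  0.0958] gap 0.0014
shaker [ 0.4677 -0.1492  0.0858] gap 0.0022
red [ 0.467  -0.2493  0.1038] gap 0.0018
portion [0.4754 0.0569 0.0304] gap 0.0009
h+ [0.6569 0.246  0.0255] gap 0.0005
h0 [0.6447 0.1725 0.0289] gap 0.0015
h- [0.6322 0.0996 0.033 ] gap 0.0014
handle [ 0.6308 -0.1664  0.0341] gap 0.0015
purp [ 0.5238 -0.0446  0.0839] gap 0.0011
known z: white [[ 0.42887954 -0.05092687  0.098     ]] shaker [[ 0.46669418 -0.14829546  0.088     ]] red [[ 0.4660747  -0.24827999  0.106     ]] port [[0.47365756 0.05561505 0.037     ]]
holes [[0.6542 0.2435 0.034 ]
 [0.6427 0.1717 0.034 ]
 [0.6315 0.1    0.034 ]]
vat [[0.4349 0.3528 0.051 ]
 [0.4325 0.1847 0.051 ]
 [0.4963 0.2695 0.051 ]
 [0.3765 0.2711 0.051 ]]
lid [[ 0.6396 -0.0812  0.008 ]
 [ 0.6298 -0.2573  0.008 ]
 [ 0.697  -0.1724  0.008 ]
 [ 0.5701 -0.1662  0.008 ]] [[ 0.6282 -0.1252  0.045 ]
 [ 0.6218 -0.206   0.045 ]]
portrect [[0.4956 0.091  0.037 ]
 [0.5038 0.03   0.037 ]
 [0.4466 0.0213 0.037 ]
 [0.4384 0.0818 0.037 ]]
```

play_rows --steps '[1,0,0,0,-1,1,0,0,0,-1,1,0,0,0,-1,1,0,0,0,-1,1,0,0,0,-1,1,0,0,0,-1,1,0,0,0,-1,1,0,0,0,-1,1,0,0,0,-1,1,0,0,0,-1]'

```text
time: 1.2
position: [0.1876, -0.5959, 0.2223]
tool_rot: [0.793, 0.609, 0.0, -0.0]
ft_force: [-0.9, -0.9, 0.2]
grip_width: 0.0871
grip_force: 0.0
```

play_rows --steps '[1,0,0,0,-1,1,0,0,0,-1,1,0,0,0,-1,1,0,0,0,-1,1,0,1,0,0,1,0,1,0,0,1,0,1,0,0,1,0,1,0,0,1,0,1,0,0,1,0,1,0,0]'

```text
time: 2.2
position: [0.3671, -0.5716, 0.2222]
tool_rot: [0.658, 0.753, 0.0, -0.0]
ft_force: [-0.2, -0.0, -0.4]
grip_width: 0.0867
grip_force: 0.0
```

play_rows --steps '[1,1,0.6,0,0,1,1,0.6,0,0,1,1,0.6,0,0,1,1,0.6,0,0,1,1,0.6,0,0,1,1,0.6,0,0,1,1,0.6,0,0,1,1,0.6,0,0,1,1,0.6,0,0,1,1,0.6,0,0]'

```text
time: 3.2
position: [0.5046, -0.2493, 0.2225]
tool_rot: [0.658, 0.753, 0.0, -0.0]
ft_force: [0.8, 0.0, 0.1]
grip_width: 0.087
grip_force: 0.0
```

play_rows --steps '[1,1,0,0,0,1,1,0,0,0,1,1,0,0,0,1,1,0,0,0,1,1,0,0,0,1,1,0,0,0,1,1,0,0,0,1,1,0,0,0,1,1,0,0,0,1,1,0,0,0]'

```text
time: 4.2
position: [0.4639, 0.0477, 0.2226]
tool_rot: [0.658, 0.753, 0.0, 0.0]
ft_force: [-0.3, 0.1, -0.5]
grip_width: 0.0869
grip_force: 0.0
```

```bash
cat >> h.py <<'E'
def snap(names,tag):
    import pickle
    from rig import robot
    d={n:robot.camera(n) for n in names}; pickle.dump(d,open(tag+".pkl","wb"))
    for n in names: cv2.imwrite(f"pics/{tag}_{n}.png",d[n]["image"][:,:,::-1])
    return d
def go(x,y,z,psi=None):
    "units of shift/turn needed from the present pose"
    from rig import robot
    from scipy.spatial.transform import Rotation as Ro
    o=robot.get_obs(); p=np.array(o["position"]); R=Ro.from_quat(o["tool_rot"]).as_matrix()
    ps=np.arctan2(R[1,0],R[0,0]); t=R.T@(np.array([x,y,z])-p)/.03
    print("at",p.round(4),"psi",round(ps,3),"shift units",t.round(2),"twist units",None if psi is None else round(-((psi-ps+np.pi)%(2*np.pi)-np.pi)/.1,2),"w",round(float(o["grip_width"]),4))
E
python3 - <<'E'
from h import *
d=snap(["wrist","scene"],"p1"); c=d["wrist"];R=cv2.Rodrigues(np.array(c["rvec"]))[0]
print((-R.T@np.array(c["tvec"]).ravel()).round(3),R.round(2).tolist(),c["mtx"][0,0])
E
```

```text
[0.454 0.125 0.386] [[0.99, 0.13, 0.0], [0.13, -0.95, 0.28], [0.04, -0.28, -0.96]] 337.7346100155257
```

View pics/p1_wrist.png

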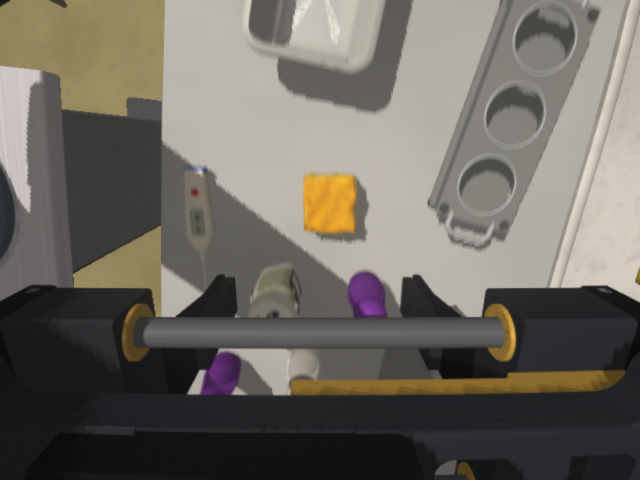

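View pics/p1_scene.png

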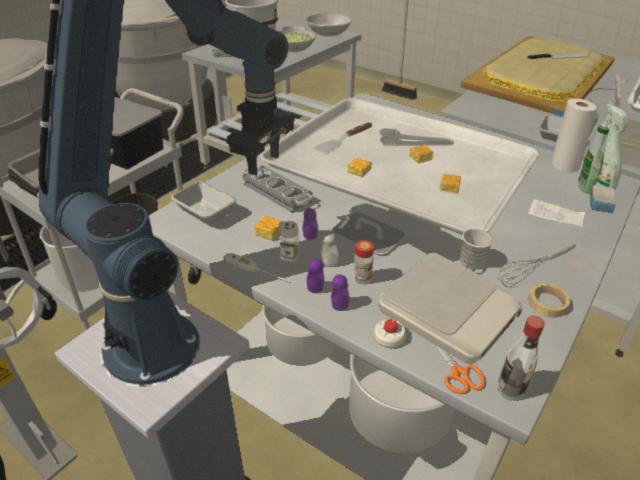

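The wrist view shows the portion at (330,204), with the vat's near end at (245–385, 0–70). The vat rim is now visible in the scene view, around (205,203).

Run:
```python
from h import *
import pickle
T,S0=pickle.load(open("c0.pkl","rb")); d=pickle.load(open("p1.pkl","rb")); W,S=d["wrist"],d["scene"]
h=hsv(W);m=((h[...,0]>12)&(h[...,0]<34)&(h[...,1]>130)&(h[...,2]>100)).astype(np.uint8);m[:165]=0;m[245:]=0;m[:,:290]=0;m[:,370:]=0
c=max(cv2.findContours(m,0,1)[0],key=cv2.contourArea);r=cv2.minAreaRect(c);b=cv2.boxPoints(r)
q=plane(W,b,.034);print("portW",q.round(4).tolist(),q.mean(0).round(4),r)
print("tri centre",tri(W,r[0],T,(271.5,255.3)))
# vat: bright rim blobs in top: bright mask
g=cv2.cvtColor(T["image"],cv2.COLOR_RGB2GRAY)
a=S["image"][165:235,160:250,::-1]; b=T["image"][235:305,140:230,::-1]; 
cv2.imwrite("pics/vat.png",np.hstack([cv2.resize(a,None,fx=4.4,fy=4.4,interpolation=2),cv2.resize(b,None,fx=4.4,fy=4.4,interpolation=2)]))
go=__import__("h").go; go(q.mean(0)[0],q.mean(0)[1],.006,1.704)
```

```text
portW [[0.4438, 0.0881, 0.034], [0.4979, 0.0954, 0.034], [0.5081, 0.0342, 0.034], [0.4513, 0.0266, 0.034]] [0.4753 0.0611 0.034 ] ((329.5, 204.0), (58.0, 53.0), 90.0)
tri centre (array([0.47520236, 0.05914242, 0.01800132]), np.float64(0.0018249279826572738))
at [0.4627 0.0494 0.2224] psi 1.709 shift units [0.32 0.48 7.21] twist units 0.05 w 0.0868
```

View pics/vat.png

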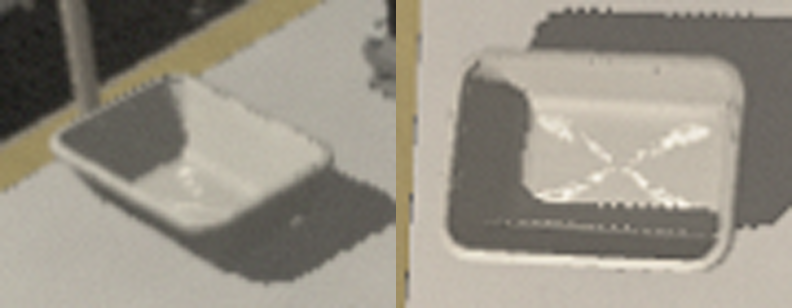

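The crop shows the vat rim clearly in both views, and I can fit its edge lines.

Run:
```python
from h import *
import pickle
T,S0=pickle.load(open("c0.pkl","rb")); S=pickle.load(open("p1.pkl","rb"))["scene"]
t=lambda u,v:((u-396)/4.4+140,v/4.4+235); s=lambda u,v:(u/4.4+160,v/4.4+165)
def X(a,b):
    f=lambda l:np.cross([*l[0],1],[*l[1],1]); p=np.cross(f(a),f(b)); return p[:2]/p[2]
def rep(c,L):  # lines +y,-x,-y,+x
    P=[plane(c,l,.051)[:,:2] for l in L]; K=np.array([X(P[i],P[(i+1)%4]) for i in range(4)])
    e=[K[(i+1)%4]-K[i] for i in range(4)]
    print("centre",K.mean(0).round(4),"lens",[round(float(np.linalg.norm(v)),4) for v in e],"yaw",[round(float(np.arctan2(v[1],v[0])),3) for v in e])
rep(T,[[t(448,230),t(462,80)],[t(460,258),t(700,270)],[t(745,75),t(733,240)],[t(490,50),t(720,57)]])
rep(S,[[s(60,128),s(150,82)],[s(70,165),s(170,222)],[s(225,225),s(325,172)],[s(195,85),s(315,145)]])
```

```text
centre [0.435  0.2675] lens [0.1631, 0.1187, 0.1631, 0.1174] yaw [-1.628, -0.053, 1.521, 3.088]
centre [0.4245 0.2619] lens [0.1665, 0.1177, 0.1706, 0.1152] yaw [-1.625, -0.12, 1.53, 3.056]
```

play_rows --steps '[0.8,0.28,0.4,0.8,0,0.8,0,0,0.8,0,0.8,0,0,0.8,0,0.8,0,0,0.8,0,0.8,0,0,0.8,0,0.8,0,0,0.8,0,0.8,0,0,0.8,0,0.8,0,0,0.8,0,0.8,0,0,0.8,0,0.8,0,0,0,0]'

```text
time: 5.3
position: [0.4736, 0.0559, 0.0042]
tool_rot: [0.658, 0.753, -0.002, -0.002]
ft_force: [-0.5, -1.2, -0.1]
grip_width: 0.0783
grip_force: 0.0
```

play_rows --steps '[-1,0,0,0,0,-1,0,0,0,0,-1,0,0,0,0,-1,0,0,0,0,-1,0,0,0,0,-1,0,0,0,0,-1,0,0,0,0,-1,0,0,-1,0,-1,0,0,-1,0,-1,0,0,-1,0]' --grip_force 12

```text
time: 6.3
position: [0.4745, 0.0566, 0.0975]
tool_rot: [0.658, 0.753, -0.0, -0.0]
ft_force: [0.5, 0.0, -1.5]
grip_width: 0.0569
grip_force: 12.0
```

play_rows --steps '[-1,0,0,-1,0,-1,0,0,-1,0,-1,0,0,-1,0,-1,0.5,0,0,0,-1,0.8,0,0,0,-1,0.8,0,0,0,-1,0.5,0,0,0,-1,0,0,0,0,-1,0,0,0,0,-1,0,0,0,0]'

```text
time: 7.3
position: [0.4646, 0.1332, 0.1866]
tool_rot: [0.658, 0.753, -0.0, 0.0]
ft_force: [-0.2, -1.8, -0.2]
grip_width: 0.0569
grip_force: 12.0
```

Run:
```python
from h import *
snap(["wrist"],"p2")
```

```text
(no output)
```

View pics/p2_wrist.png

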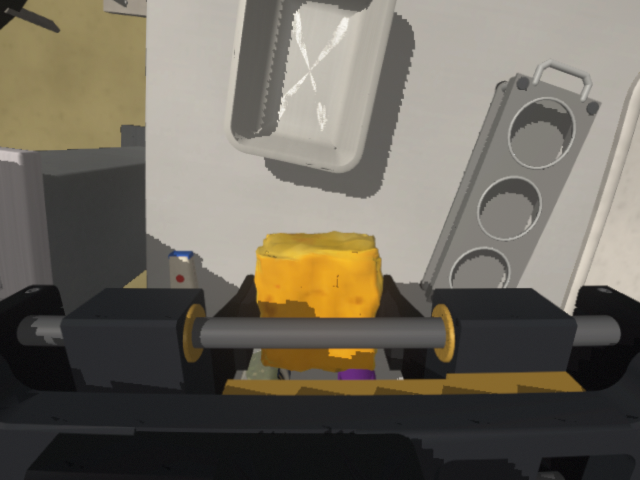

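The wrist view shows the vat rim well. Its near edge runs (250,152)–(330,170), the left side (229,125)–(241,5) and the right side (366,145)–(396,20). The portion's front top edge is at v≈250, u 258–380.

Run:
```python
from h import *
import pickle
W=pickle.load(open("p2.pkl","rb"))["wrist"]; T,_=pickle.load(open("c0.pkl","rb"))
A=plane(W,[(250,152),(330,170),(229,125),(241,5),(366,145),(396,20)],.051)[:,:2]; print(A.round(4))
near=A[1]-A[0]; l=A[3]-A[2]; r=A[5]-A[4]
print("yaw near",np.arctan2(near[1],near[0]),"l",np.arctan2(l[1],l[0])-np.pi/2,"r",np.arctan2(r[1],r[0])-np.pi/2)
n=np.array([np.cos(-.05),np.sin(-.05)]); ce=np.array([.435,.2685])
print("offs along vat x rel (.435,.2685):",((A-ce)@n).round(4),"along y",((A-ce)@np.array([-n[1],n[0]])).round(4))
print("floor centre X via both",tri(W,(310,66),T,(193.5,267.5)))
p=plane(W,[(258,252),(380,250)],.2225);print("portion edge",p.round(4))
from h import go; go(.435,.2685,.09,np.pi-.05)
```

```text
[[0.3985 0.1925]
 [0.4689 0.1865]
 [0.3791 0.2124]
 [0.3822 0.3033]
 [0.4964 0.2115]
 [0.5037 0.309 ]]
yaw near -0.08553982553859613 l -0.03378974592990858 r -0.07494880406906557
offs along vat x rel (.435,.2685): [-0.0326  0.038  -0.053  -0.0545  0.0642  0.0666] along y [-0.0777 -0.0802 -0.0589  0.0321 -0.0539  0.0439]
floor centre X via both (array([0.44389083, 0.26942729, 0.00184086]), np.float64(0.016011733725263176))
portion edge [[0.4372 0.1648 0.2225]
 [0.4851 0.1721 0.2225]]
at [0.4647 0.133  0.1865] psi 1.704 shift units [ 4.61 -0.38  3.22] twist units -13.88 w 0.0568
```

play_rows --steps '[-1,0.4,-0.1,0,0,-1,0.4,-0.1,0,0,-1,0.4,-0.1,0,0,-1,0.4,0,0,0,-1,0.2,0,0,0,-1,0,0,0,0,-1,0,0,0,0,-1,0,0,0,0,-1,0,0,0,0,-1,0,0,0,0]'

```text
time: 8.35
position: [0.4486, 0.1858, 0.1866]
tool_rot: [0.658, 0.753, -0.0, 0.0]
ft_force: [-0.3, 0.3, -0.3]
grip_width: 0.0565
grip_force: 12.0
```

Run:
```python
from h import *
import pickle
W=pickle.load(open("p2.pkl","rb"))["wrist"]; print("holes W",plane(W,[(541,133),(509,208)],.034).round(4))
d=snap(["wrist"],"p3"); a=d["wrist"]["image"][0:300,120:520,::-1]; cv2.imwrite("pics/p3c.png",cv2.resize(a,None,fx=2,fy=2,interpolation=2))
```

```text
holes W [[0.6553 0.2446 0.034 ]
 [0.6454 0.1732 0.034 ]]
```

View pics/p3c.png

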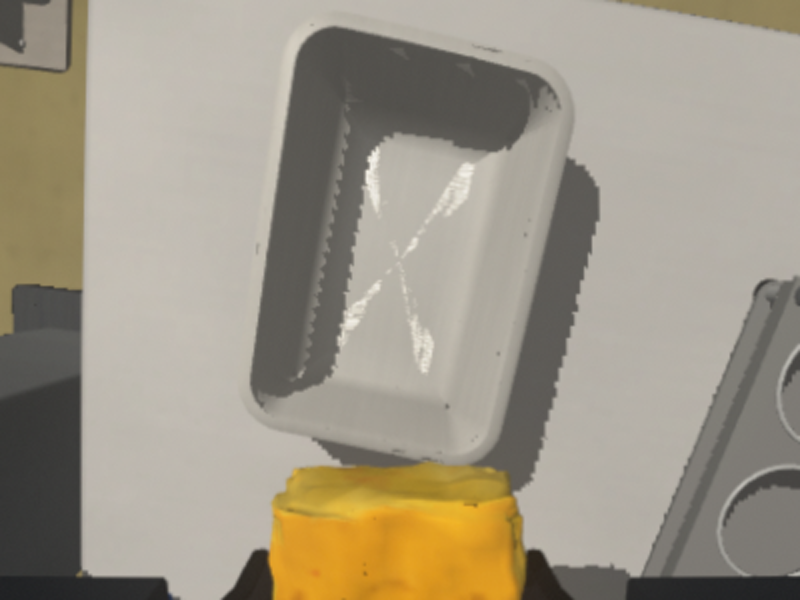

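The whole vat is in this crop. Its outer rim lines are left (288,60)–(243,390), right (573,130)–(500,425), far (345,14)–(520,58) and near (275,427)–(440,463).

Run:
```python
from h import *
import pickle
W=pickle.load(open("p3.pkl","rb"))["wrist"]
t=lambda u,v:((u+.5)/2-.5+120,(v+.5)/2-.5)
def X(a,b):
    f=lambda l:np.cross([*l[0],1],[*l[1],1]); p=np.cross(f(a),f(b)); return p[:2]/p[2]
L=[[t(345,14),t(520,58)],[t(573,130),t(500,425)],[t(275,427),t(440,463)],[t(288,60),t(243,390)]]
for z in (.045,.051):
    P=[plane(W,l,z)[:,:2] for l in L]; K=np.array([X(P[i],P[(i+1)%4]) for i in range(4)]); e=[K[(i+1)%4]-K[i] for i in range(4)]
    print(z,"centre",K.mean(0).round(4),[round(float(np.linalg.norm(v)),4) for v in e],"yaw",[round(float(np.arctan2(v[1],v[0])),3) for v in e])
p=plane(W,[t(275,515),t(522,500)],.2225);print("portion edge",p.round(4),p.mean(0))
from h import go; go(.4395,.2725,.1866,np.pi-.05)
```

```text
0.045 centre [0.4398 0.2727] [0.1715, 0.1181, 0.1713, 0.1196] yaw [-1.637, 3.053, 1.513, -0.086]
0.051 centre [0.4398 0.2726] [0.1681, 0.1158, 0.1679, 0.1172] yaw [-1.637, 3.053, 1.513, -0.086]
portion edge [[0.421  0.2152 0.2225]
 [0.4694 0.2248 0.2225]] [0.44517282 0.21998986 0.2225    ]
at [0.4486 0.1858 0.1866] psi 1.704 shift units [ 2.9   0.09 -0.  ] twist units -13.87 w 0.0568
```

play_rows --steps '[-1,0.5,0,0,-1,-1,0.5,0,0,-1,-1,0,0,0,-1,-1,0,0,0,-1,-1,0,0,0,-1,-1,0,0,0,-1,-1,0,0,0,-1,-1,0,0,0,-1,-1,0,0,0,-1,-1,0,0,0,-1]'

```text
time: 9.4
position: [0.443, 0.2153, 0.1865]
tool_rot: [0.215, 0.977, -0.0, -0.0]
ft_force: [-0.4, 0.1, -1.6]
grip_width: 0.0565
grip_force: 12.0
```

play_rows --steps '[-1,0,0,0,-1,-1,0,0,0,-1,-1,0,0,0,-1,-1,0,0,0,-0.66,-1,0,0,0,0,-1,0,0,0,0,-1,0,0,0,0,-1,0,0,0,0,-1,0,0,0,0,-1,0,0,0,0]'

```text
time: 10.4
position: [0.4429, 0.2156, 0.1866]
tool_rot: [0.035, 0.999, -0.0, -0.0]
ft_force: [-0.4, -0.5, -0.7]
grip_width: 0.0563
grip_force: 12.0
```

Run:
```python
from h import *
go(.4413,.272,.0065,3.07)
```

```text
at [0.4429 0.2156 0.1866] psi 3.071 shift units [0.19 1.87 6.  ] twist units 0.01 w 0.0563
```

play_rows --steps '[-1,0.1,0.9,0,0,-1,0.1,0.97,0,0,-1,0,0,0.9,0,-1,0,0,0.9,0,-1,0,0,0.8,0,-1,0,0,0.8,0,-1,0,0,0.7,0,-1,0,0,0.7,0,-1,0,0,0.5,0,-1,0,0,0.4,0]'

```text
time: 11.4
position: [0.4409, 0.2719, 0.0145]
tool_rot: [0.035, 0.999, -0.0, -0.0]
ft_force: [0.9, -0.5, -1.6]
grip_width: 0.0564
grip_force: 12.0
```

play_rows --steps '[-1,0,0,0.15,0,-1,0,0,0.1,0,-1,0,0,0,0,0.65,0,0,0,0,0.65,0,0,0,0,0.65,0,0,0,0,0.65,0,0,-0.2,0,0.65,0,0,-0.8,0,0.65,0,0,-1,0,0.65,0,0,-1,0]'

```text
time: 12.4
position: [0.4406, 0.2718, 0.0991]
tool_rot: [0.035, 0.999, -0.0, -0.0]
ft_force: [1.0, 0.5, 0.6]
grip_width: 0.0715
grip_force: 0.0
```

play_rows --steps '[0.65,0,0,-1,0,0.65,0,0,-1,0,0.65,0,0,-1,0.5,0.65,0,0,0,1,0.65,0,0,0,1,0.65,0,0,0,1,0.65,0,0,0,1,0.65,0,0,0,1,0.65,0,0,0,1,0.65,0,0,0,1]'

```text
time: 13.4
position: [0.4406, 0.2719, 0.1884]
tool_rot: [0.401, 0.916, 0.0, -0.0]
ft_force: [-0.4, -1.0, 0.7]
grip_width: 0.0717
grip_force: 0.0
```

Run:
```python
from h import *
go(.61,-.25,.1866,1.49)
```

```text
at [0.4406 0.2719 0.1884] psi 2.317 shift units [-16.61  -7.66   0.06] twist units 8.27 w 0.0717
```

play_rows --steps '[0.65,0,0,0,1,0.65,0,0,0,1,0.65,0,0,0,1,0.65,0,0,0,1,0.65,0,0,0,1,0.65,0,0,0,1,0.65,0,0,0,1,0.65,0,0,0,1,0.65,-0.5,0,0,0.27,0.65,-1,0,0,0]'

```text
time: 14.4
position: [0.438, 0.2271, 0.1884]
tool_rot: [0.732, 0.681, 0.001, 0.0]
ft_force: [0.2, -0.4, 1.1]
grip_width: 0.0718
grip_force: 0.0
```

play_rows --steps '[0.65,-1,0,0,0,0.65,-0.4,0,0,0,0.65,0,0,0,0,0.65,0,0,0,0,0.65,0,0,0,0,0.65,0,0,0,0,0.65,0,0,0,0,0.65,0,0,0,0,0.65,0,0,0,0,0.65,0,0,0,0]'

```text
time: 15.4
position: [0.4346, 0.1853, 0.188]
tool_rot: [0.734, 0.679, -0.0, -0.0]
ft_force: [0.8, 0.4, -0.3]
grip_width: 0.072
grip_force: 0.0
```

Run:
```python
from h import *
d=snap(["wrist"],"p4"); a=d["wrist"]["image"][0:300,120:520,::-1]; cv2.imwrite("pics/p4c.png",cv2.resize(a,None,fx=2,fy=2,interpolation=2))
go(.628,-.265,.1866,1.49)
```

```text
at [0.4346 0.1852 0.188 ] psi 1.494 shift units [-14.47   7.58   0.05] twist units 0.04 w 0.0717
```

View pics/p4c.png

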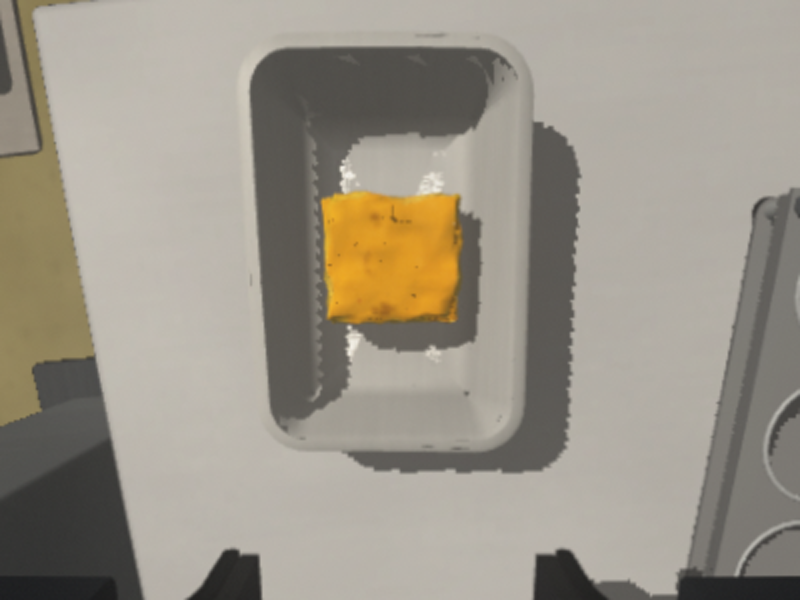

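The portion lies flat and centred in the vat. In the crop the rim lines are left (239,90)–(262,410), right (534,100)–(525,400), far v≈34 and near v≈449.

play_rows --steps '[0.65,-1,0.75,0,0,0.65,-1,0.75,0,0,0.65,-1,0.75,0,0,0.65,-1,0.75,0,0,0.65,-1,0.75,0,0,0.65,-1,0.75,0,0,0.65,-1,0.75,0,0,0.65,-1,0.75,0,0,0.65,-1,0.75,0,0,0.65,-1,0.75,0,0]'

```text
time: 16.45
position: [0.6364, -0.1327, 0.1879]
tool_rot: [0.734, 0.679, -0.0, -0.0]
ft_force: [0.6, -0.0, -0.6]
grip_width: 0.0718
grip_force: 0.0
```

play_rows --steps '[0.65,-1,0,0,0,0.65,-1,0,0,0,0.65,-1,0,0,0,0.65,-1,0,0,0,0.65,-0.4,0,0,0,0.65,0,0,0,0,0.65,0,0,0,0,0.65,0,0,0,0,0.65,0,0,0,0,0.65,0,0,0,0]'

```text
time: 17.45
position: [0.6259, -0.2617, 0.1882]
tool_rot: [0.733, 0.68, 0.0, -0.0]
ft_force: [0.2, 0.5, -0.6]
grip_width: 0.072
grip_force: 0.0
```

```bash
cat >> h.py <<'E'
def X(a,b):
    f=lambda l:np.cross([*l[0],1],[*l[1],1]); p=np.cross(f(a),f(b)); return p[:2]/p[2]
def quad(c,L,z):
    P=[plane(c,l,z)[:,:2] for l in L]; K=np.array([X(P[i],P[(i+1)%4]) for i in range(4)]); e=[K[(i+1)%4]-K[i] for i in range(4)]
    print(z,"centre",K.mean(0).round(4),[round(float(np.linalg.norm(v)),4) for v in e],"yaw",[round(float(np.arctan2(v[1],v[0])),3) for v in e])
E
python3 - <<'E'
from h import *
import pickle
W=pickle.load(open("p4.pkl","rb"))["wrist"]
t=lambda u,v:((u+.5)/2-.5+120,(v+.5)/2-.5)
quad(W,[[t(280,35),t(490,33)],[t(534,100),t(525,400)],[t(300,449),t(490,449)],[t(239,90),t(262,410)]],.051)
d=snap(["wrist"],"p5"); a=d["wrist"]["image"][0:300,120:520,::-1]; cv2.imwrite("pics/p5c.png",cv2.resize(a,None,fx=2,fy=2,interpolation=2))
E
```

```text
0.051 centre [0.4395 0.2729] [0.169, 0.1184, 0.168, 0.1184] yaw [-1.628, 3.065, 1.514, -0.068]
```

View pics/p5c.png

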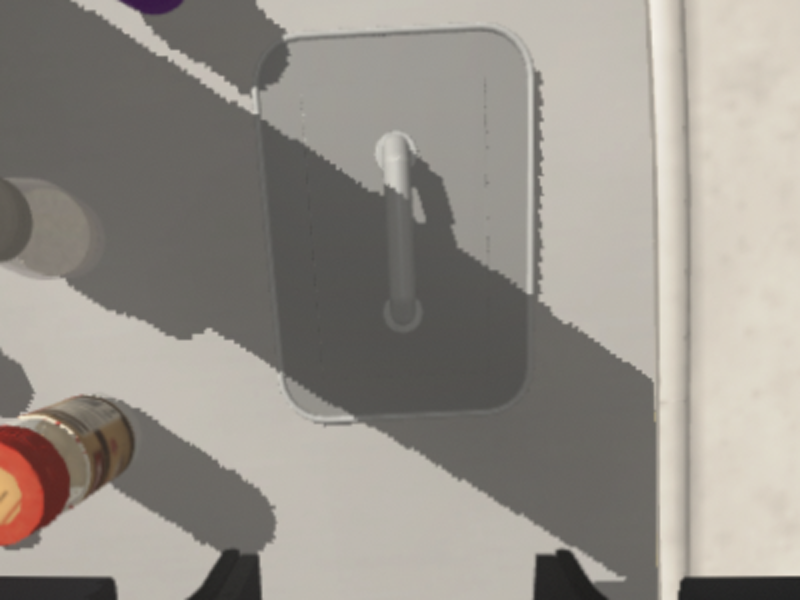

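The lid is visible here: left edge (257,100)–(283,380), right (534,80)–(530,370), far (300,36)–(490,28), near (330,420)–(490,411), handle (396,145)–(403,310).

Run:
```python
from h import *
import pickle
W=pickle.load(open("p5.pkl","rb"))["wrist"];T,S=pickle.load(open("c0.pkl","rb"))
t=lambda u,v:((u+.5)/2-.5+120,(v+.5)/2-.5)
quad(W,[[t(300,36),t(490,28)],[t(534,80),t(530,370)],[t(330,420),t(490,411)],[t(257,100),t(283,380)]],.008)
h=plane(W,[t(396,145),t(403,310)],.042);print(h.round(4),h.mean(0),np.arctan2(*(h[0]-h[1])[1::-1]))
p=lambda u,v:((u+.5)/2.3-.5+140,(v+.5)/2.3-.5+150)
print(tri(W,t(399.5,228),T,p(507.5,96)))
go(.629,-.168,.022,1.49)
```

```text
0.008 centre [ 0.6364 -0.1637] [0.1746, 0.1254, 0.177, 0.1276] yaw [-1.61, 3.123, 1.545, -0.037]
[[ 0.6367 -0.1292  0.042 ]
 [ 0.6347 -0.197   0.042 ]] [ 0.63566228 -0.16309598  0.042     ] 1.5411707338571217
(array([ 0.63445829, -0.16396725,  0.02029829]), np.float64(0.006819220784395536))
at [ 0.626  -0.2619  0.1882] psi 1.495 shift units [ 3.13 -0.14  5.54] twist units 0.05 w 0.0719
```

play_rows --steps '[0.65,0,0,0,-0.46,0.65,1,0.1,0,0,0.65,1,0.13,0,0,0.65,0.9,0,0,0,0.65,0.38,0,1,0,0.65,0,0,1,0,0.65,0,0,1,0,0.65,0,0,1,0,0.65,0,0,0.9,0,0.65,0,0,0.7,0]'

```text
time: 18.5
position: [0.6351, -0.164, 0.0183]
tool_rot: [0.718, 0.696, -0.0, -0.001]
ft_force: [0.2, 0.3, 0.6]
grip_width: 0.0721
grip_force: 0.0
```

play_rows --steps '[-1,0,0,0,0,-1,0,0,0,0,-1,0,0,0,0,-1,0,0,0,0,-1,0,0,0,0,-1,0,0,0,0,-1,0,0,0,0,-1,0,0,0,0,-1,0,0,0,0,-1,0,0,0,0]' --grip_force 35

```text
time: 19.5
position: [0.6354, -0.1647, 0.0201]
tool_rot: [0.718, 0.696, -0.0, -0.0]
ft_force: [-1.8, -0.4, 1.2]
grip_width: 0.011
grip_force: 35.0
```

play_rows --steps '[-1,0,0,-0.5,0,-1,0,0,-0.8,0,-1,0,0,-1,0,-1,0,0,-1,0,-1,0,0,-1,0,-1,0,0,-0.7,0,-1,0,0,0,0,-1,0,0,0,0,-1,0,0,0,0,-1,0,0,0,0]'

```text
time: 20.5
position: [0.6345, -0.1643, 0.1681]
tool_rot: [0.718, 0.696, -0.001, -0.002]
ft_force: [-0.6, 0.1, -2.2]
grip_width: 0.0108
grip_force: 35.0
```

Run:
```python
from h import *
from rig import robot
d=snap(["wrist","scene"],"p6"); a=d["wrist"]["image"][100:400,120:520,::-1]; cv2.imwrite("pics/p6c.png",cv2.resize(a,None,fx=2,fy=2,interpolation=2))
go(.4395,.2728,.17,1.509); print(np.round(robot.get_obs()["moment"],3))
```

```text
at [ 0.635  -0.1644  0.1685] psi 1.54 shift units [14.36 -6.97 -0.02] twist units 0.31 w 0.0106
[-0.056 -0.13  -0.023]
```

View pics/p6c.png

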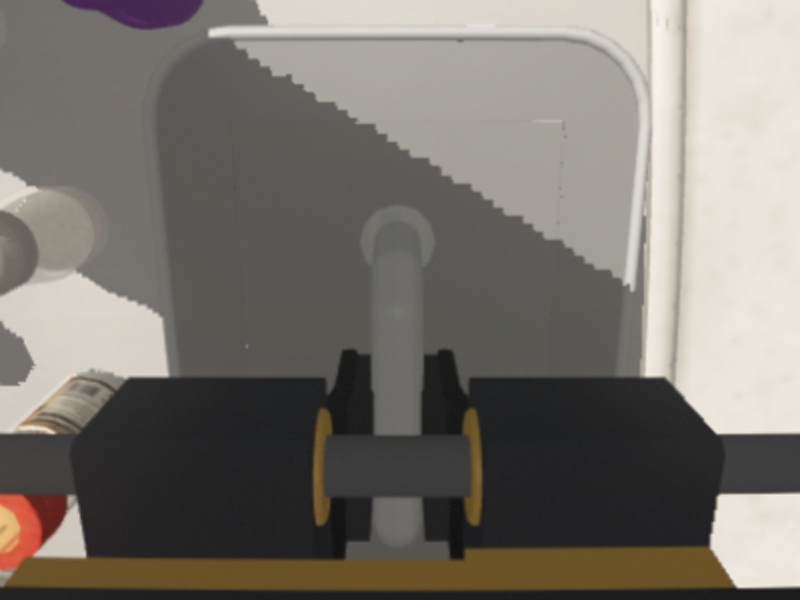

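Run:
```python
from h import *
import pickle
W=pickle.load(open("p6.pkl","rb"))["wrist"]
t=lambda u,v:((u+.5)/2-.5+120,(v+.5)/2-.5+100)
P=plane(W,[t(230,30),t(580,30),t(148,110),t(165,340),t(651,110),t(633,360)],.156)[:,:2]; print(P.round(4).tolist())
c=np.array([.635,-.1644]); a=1.54; ex=np.array([np.sin(a),-np.cos(a)]); ey=np.array([np.cos(a),np.sin(a)])
print("tool-y",((P-c)@ex).round(4),"tool-x",((P-c)@ey).round(4))
```

```text
[[0.5972, -0.073], [0.6833, -0.0756], [0.5744, -0.0914], [0.5709, -0.1539], [0.7022, -0.0953], [0.7022, -0.1639]]
tool-y [-0.0406  0.0456 -0.0628 -0.0644  0.065   0.0671] tool-x [0.0902 0.0902 0.0711 0.0085 0.0711 0.0026]
```

play_rows --steps '[-1,1,-0.5,0,0.31,-1,1,-0.5,0,0,-1,1,-0.5,0,0,-1,1,-0.5,0,0,-1,1,-0.5,0,0,-1,1,-0.5,0,0,-1,1,-0.5,0,0,-1,1,-0.5,0,0,-1,1,-0.5,0,0,-1,1,-0.5,0,0]'

```text
time: 21.6
position: [0.5029, 0.1447, 0.1697]
tool_rot: [0.729, 0.685, -0.0, -0.0]
ft_force: [1.3, -0.3, -1.4]
grip_width: 0.0111
grip_force: 35.0
```

Run:
```python
from h import *
go(.4395,.2728,.065,1.509)
```

```text
at [0.5029 0.1447 0.1697] psi 1.509 shift units [ 4.13 -2.37  3.49] twist units -0.0 w 0.0111
```

play_rows --steps '[-1,0.9,-0.5,0,0,-1,0.9,-0.5,0,0,-1,0.9,-0.5,0,0,-1,0.9,-0.5,0,0,-1,0.5,-0.4,0,0,-1,0,0,0.8,0,-1,0,0,0.8,0,-1,0,0,0.8,0,-1,0,0,0.5,0,-1,0,0,0.2,0]'

```text
time: 22.6
position: [0.4384, 0.2705, 0.0752]
tool_rot: [0.729, 0.685, -0.002, -0.001]
ft_force: [-0.7, 0.3, -2.2]
grip_width: 0.0112
grip_force: 35.0
```

play_rows --steps '[-1,0,0,0.1,0,-1,0,0,0.1,0,-1,0,0,0.1,0,-1,0,0,0.05,0,-1,0,0,0,0,-1,0,0,0,0,-1,0,0,0,0,-1,0,0,0,0,-1,0,0,0,0,-1,0,0,0,0]' --grip_force 20

```text
time: 23.6
position: [0.4394, 0.2708, 0.0666]
tool_rot: [0.729, 0.685, 0.0, 0.0]
ft_force: [0.1, -0.3, -1.3]
grip_width: 0.0109
grip_force: 20.0
```

Run:
```python
from h import *
from rig import robot
o=robot.get_obs();go(.4395,.2728,.065,1.509);print(o["ft_force"].round(2),o["moment"].round(3))
```

```text
at [0.4394 0.2708 0.0666] psi 1.509 shift units [ 0.07 -0.    0.05] twist units -0.0 w 0.0109
[ 0.12 -0.28 -1.29] [-0.065 -0.078  0.004]
```

play_rows --steps '[-1,0,0,0.05,0,-1,0,0,0.03,0,-1,0,0,0,0,0.2,0,0,0,0,0.2,0,0,0,0,0.2,0,0,0,0,0.2,0,0,0,0,0.2,0,0,-0.5,0,0.2,0,0,-1,0,0.2,0,0,-1,0]'

```text
time: 24.6
position: [0.4387, 0.2705, 0.1392]
tool_rot: [0.729, 0.685, -0.001, -0.001]
ft_force: [0.3, 1.2, -0.8]
grip_width: 0.0514
grip_force: 0.0
```

play_rows --steps '[0.65,0,0,-1,0,0.65,0,0,-0.6,0,0.65,-0.9,0,0,0,0.65,-1,0,0,0,0.65,-1,0,0,0,0.65,0,0,0,0,0.65,0,0,0,0,0.65,0,0,0,0,0.65,0,0,0,0,0.65,0,0,0,0]'

```text
time: 25.6
position: [0.434, 0.1847, 0.1871]
tool_rot: [0.728, 0.685, 0.0, -0.0]
ft_force: [-0.1, -0.0, 0.5]
grip_width: 0.072
grip_force: 0.0
```

Run:
```python
from h import *
d=snap(["wrist","scene"],"p7"); a=d["wrist"]["image"][0:300,140:440,::-1]; b=d["scene"]["image"][160:235,155:230,::-1]; cv2.imwrite("pics/p7c.png",np.hstack([cv2.resize(a,(400,400),interpolation=2),cv2.resize(b,(400,400),interpolation=2)]))
go(.467,-.25,.188,1.414)
```

```text
at [0.4339 0.1845 0.1871] psi 1.51 shift units [-14.39   1.98  -0.03] twist units 0.96 w 0.0717
```

View pics/p7c.png

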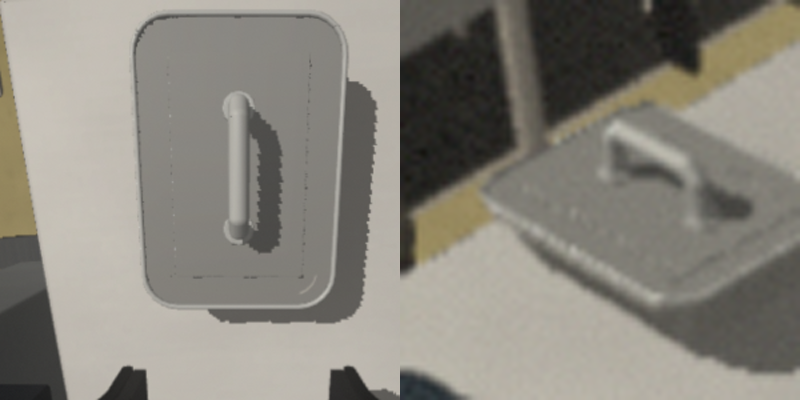

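The lid sits level, flush on the rim all round. Next I look at the jars from close by.

play_rows --steps '[0.8,-1,0.3,-1,0.96,0.8,-1,0.3,0,0,0.8,-1,0.3,0,0,0.8,-1,0,0,0,0.8,-1,0,0,0,0.8,-1,0,0,0,0.8,-1,0,0,0,0.8,-1,0,0,0,0.8,-1,0,0,0,0.8,-1,0,0,0]'

```text
time: 26.7
position: [0.4163, -0.117, 0.2172]
tool_rot: [0.761, 0.649, 0.0, 0.0]
ft_force: [1.3, 0.1, 0.7]
grip_width: 0.0784
grip_force: 0.0
```

play_rows --steps '[0.8,-1,-0.3,0,0,0.8,-1,-0.2,0,0,0.8,-1,0,0,0,0.8,-1,0,0,0,0.8,-1,0,0,0,0.8,-1,0,0,0,0.8,0,0,0,0,0.8,0,0,0,0,0.8,0,0,0,0,0.8,0,0,0,0]'

```text
time: 27.7
position: [0.3732, -0.29, 0.2171]
tool_rot: [0.76, 0.65, 0.0, -0.001]
ft_force: [-0.3, 0.2, -0.0]
grip_width: 0.0785
grip_force: 0.0
```

Run:
```python
from h import *
from rig import robot
d=snap(["wrist"],"p8"); W=d["wrist"]
cv2.imwrite("pics/p8.png",cv2.resize(W["image"][0:330,150:590,::-1],None,fx=1.8,fy=1.8,interpolation=2))
print(robot.get_obs()["position"])
print(proj(W,[(.467,-.149,.088),(.466,-.2485,.106),(.429,-.051,.098)]).round(1))
```

```text
[ 0.37332456 -0.29016312  0.21713167]
[[ 407.6   39.8]
 [ 423.1  169.5]
 [ 342.6 -107.4]]
```

View pics/p8.png

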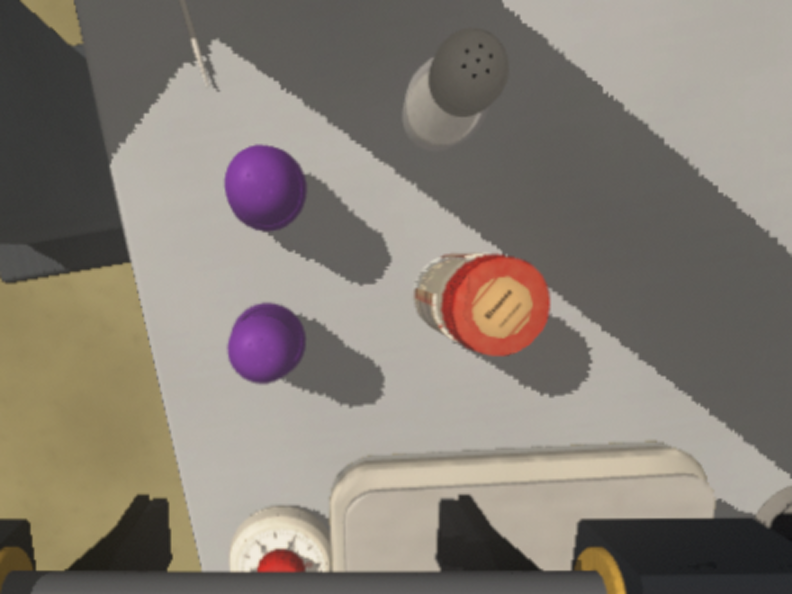

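The shaker's perforated top is at crop (478,60) and the red cap at (502,303).

Run:
```python
from h import *
import pickle
W=pickle.load(open("p8.pkl","rb"))["wrist"];T,S=pickle.load(open("c0.pkl","rb"))
t=lambda u,v:((u+.5)/1.8-.5+150,(v+.5)/1.8-.5)
p=lambda u,v:((u+.5)/2.3-.5+140,(v+.5)/2.3-.5+150)
s=lambda u,v:((u+.5)/4-.5+200,(v+.5)/4-.5+170)
print("shaker",plane(W,t(477,61),.089).round(4),tri(W,t(477,61),T,p(497,237)),tri(W,t(477,61),S,s(521,258)))
print("red",plane(W,t(502,303),.106).round(4),tri(W,t(502,303),T,p(598,233)),tri(W,t(502,303),S,s(658,300)))
go(.467,-.147,.217,1.414)
```

```text
shaker [[ 0.4727 -0.1457  0.089 ]] (array([ 0.46601616, -0.14859651,  0.10539532]), np.float64(0.003992733624213371)) (array([ 0.47482892, -0.14481115,  0.08278358]), np.float64(0.0011867698610059669))
red [[ 0.4705 -0.2481  0.106 ]] (array([ 0.46226578, -0.24461221,  0.13294834]), np.float64(2.7510499140663263e-05)) (array([ 0.4716644 , -0.24829615,  0.10079769]), np.float64(0.0012442997249110508))
at [ 0.3733 -0.2902  0.2171] psi 1.414 shift units [5.2  2.34 0.01] twist units 0.0 w 0.0783
```

play_rows --steps '[0.8,0.9,0.5,0,0,0.8,0.9,0.5,0,0,0.8,0.9,0.5,0,0,0.8,0.9,0.5,0,0,0.8,0.9,0.44,0,0,0.8,0.74,0,0,0,0.8,0,0,1,0,0.8,0,0,1,0,0.8,0,0,1,0,0.8,0,0,1,0]'

```text
time: 28.75
position: [0.4705, -0.1468, 0.0965]
tool_rot: [0.76, 0.65, 0.0, 0.0]
ft_force: [0.5, -0.9, 0.3]
grip_width: 0.0783
grip_force: 0.0
```

play_rows --steps '[0.8,0,0,1,0,0.8,0,0,0.8,0,0.8,0,0,0.24,0,-1,0,0,0,0,-1,0,0,0,0,-1,0,0,0,0,-1,0,0,0,0,-1,0,0,0,0,-1,0,0,0,0,-1,0,0,0,0]' --grip_force 15

```text
time: 29.75
position: [0.4708, -0.148, 0.0364]
tool_rot: [0.761, 0.649, 0.0, 0.001]
ft_force: [0.6, 0.4, 2.6]
grip_width: 0.0387
grip_force: 15.1
```

play_rows --steps '[-1,0,0,0,0,-1,0,0,-0.5,0,-1,0,0,-1,0,-1,0,0,-1,0,-1,0,0,-1,0,-1,0,0,-1,0,-1,0,0,-0.5,0,-1,0,0,0,0,-1,0,0,0,0,-1,0,0,0,0]'

```text
time: 30.75
position: [0.4692, -0.1471, 0.1846]
tool_rot: [0.761, 0.649, -0.001, -0.002]
ft_force: [-0.9, 0.5, -1.5]
grip_width: 0.0387
grip_force: 14.8
```

Run:
```python
from h import *
snap(["wrist"],"p9")
go(.644,.1725,.19,1.414)
```

```text
at [ 0.4693 -0.1471  0.1845] psi 1.413 shift units [11.44  4.07 -0.18] twist units -0.01 w 0.0385
```

Run:
```python
from h import *
import pickle
W=pickle.load(open("p9.pkl","rb"))["wrist"]
a=1.413; ex=np.array([np.cos(a),np.sin(a),0]); c=np.array([.4693,-.1471,0])
for z in (.15,.184,.2,.218,.238): print(z,proj(W,[c+[0,0,z],c+ex*.022+[0,0,z],c+ex*.017+[0,0,z]]).round(0).tolist())
g=cv2.cvtColor(W["image"],cv2.COLOR_RGB2GRAY)
for v in range(200,330,6): print(v,g[v,270:372:6].tolist())
```

```text
0.15 [[317.0, 269.0], [317.0, 236.0], [317.0, 243.0]]
0.184 [[317.0, 293.0], [317.0, 254.0], [317.0, 263.0]]
0.2 [[316.0, 307.0], [316.0, 265.0], [316.0, 275.0]]
0.218 [[316.0, 327.0], [316.0, 280.0], [316.0, 291.0]]
0.238 [[316.0, 355.0], [316.0, 302.0], [316.0, 315.0]]
200 [151, 119, 120, 120, 119, 119, 121, 120, 121, 120, 119, 120, 120, 119, 119, 118, 119]
206 [218, 216, 153, 121, 120, 121, 121, 121, 120, 120, 120, 119, 119, 119, 119, 120, 119]
212 [219, 219, 219, 218, 170, 121, 122, 121, 121, 120, 120, 120, 120, 120, 120, 119, 119]
218 [219, 219, 218, 220, 220, 220, 138, 122, 121, 120, 121, 121, 122, 120, 120, 119, 118]
224 [219, 219, 219, 220, 220, 220, 220, 220, 131, 121, 121, 122, 121, 121, 120, 120, 120]
230 [219, 220, 220, 219, 219, 220, 220, 220, 220, 218, 166, 122, 121, 120, 120, 120, 119]
236 [219, 219, 219, 220, 219, 219, 220, 220, 219, 220, 220, 219, 154, 120, 121, 119, 119]
242 [218, 220, 218, 219, 218, 219, 219, 220, 220, 220, 220, 220, 220, 218, 128, 120, 118]
248 [217, 217, 218, 218, 218, 219, 212, 207, 190, 189, 189, 216, 219, 220, 219, 213, 163]
254 [217, 216, 215
[... 389 characters left out ...]
 178, 168, 162, 154, 152, 182, 56, 46]
284 [49, 52, 178, 205, 202, 201, 197, 191, 183, 176, 170, 161, 154, 150, 183, 45, 44]
290 [50, 50, 171, 205, 206, 143, 105, 107, 105, 105, 105, 115, 156, 152, 187, 45, 44]
296 [48, 45, 165, 184, 103, 105, 107, 111, 111, 110, 108, 105, 104, 161, 137, 43, 41]
302 [42, 41, 184, 103, 106, 111, 112, 113, 113, 114, 114, 111, 108, 101, 119, 41, 42]
308 [41, 41, 164, 107, 111, 113, 114, 114, 112, 113, 112, 113, 113, 109, 102, 39, 39]
314 [38, 39, 100, 108, 112, 113, 115, 115, 116, 113, 114, 113, 111, 111, 106, 38, 39]
320 [62, 62, 62, 62, 62, 62, 62, 62, 62, 62, 62, 62, 61, 61, 62, 62, 61]
326 [65, 64, 65, 66, 65, 64, 65, 64, 65, 65, 64, 65, 65, 64, 64, 65, 64]
```

play_rows --steps '[-1,1,0.4,0,0,-1,1,0.4,0,0,-1,1,0.4,0,0,-1,1,0.4,0,0,-1,1,0.4,0,0,-1,1,0.4,0,0,-1,1,0.4,0,0,-1,1,0.4,0,0,-1,1,0.4,0,0,-1,1,0.4,0,0]'

```text
time: 31.8
position: [0.6357, 0.1309, 0.184]
tool_rot: [0.761, 0.649, -0.001, -0.001]
ft_force: [0.5, -0.1, -1.4]
grip_width: 0.0384
grip_force: 14.7
```

play_rows --steps '[-1,0.8,0.07,0,0,-1,0.55,0,0,0,-1,0.1,0,0,0,-1,0,0,0.8,0,-1,0,0,0.8,0,-1,0,0,0.8,0,-1,0,0,0.3,0,-1,0,0,0,0,-1,0,0,0,0,-1,0,0,0,0]'

```text
time: 32.8
position: [0.646, 0.1722, 0.1065]
tool_rot: [0.761, 0.649, 0.001, 0.001]
ft_force: [-0.3, -0.0, -2.1]
grip_width: 0.0386
grip_force: 14.8
```

Run:
```python
from h import *
snap(["scene","top","wrist"],"p10")
go(.644,.1725,.0424,1.414)
```

```text
at [0.6456 0.1724 0.1062] psi 1.413 shift units [-0.01 -0.06  2.13] twist units -0.01 w 0.0386
```

play_rows --steps '[-1,0,0,0.4,0,-1,0,0,0.4,0,-1,0,0,0.4,0,-1,0,0,0.4,0,-1,0,0,0.3,0,-1,0,0,0.1,0,-1,0,0,0.06,0,-1,0,0,0,0,-1,0,0,0,0,-1,0,0,0,0]'

```text
time: 33.95
position: [0.6455, 0.1724, 0.0437]
tool_rot: [0.761, 0.649, 0.001, 0.0]
ft_force: [0.4, 0.6, -0.5]
grip_width: 0.0386
grip_force: 14.8
```

play_rows --steps '[-1,0,0,0.03,0,0.3,0,0,0,0,0.3,0,0,0,0,0.3,0,0,0,0,0.3,0,0,-0.3,0,0.3,0,0,-1,0,0.3,0,0,-1,0,0.3,0,0,-1,0,0.3,0,0,-1,0,0.3,0,0,-1,0]'

```text
time: 34.95
position: [0.6448, 0.1724, 0.2033]
tool_rot: [0.761, 0.649, 0.0, 0.0]
ft_force: [-0.2, -0.2, -0.7]
grip_width: 0.0566
grip_force: 0.0
```

Run:
```python
from h import *
go(.469,-.248,.19,1.414)
```

```text
at [0.6448 0.1724 0.2033] psi 1.413 shift units [-14.76  -3.58   0.44] twist units -0.01 w 0.0566
```

play_rows --steps '[0.8,-1,-0.3,0,0,0.8,-1,-0.3,0,0,0.8,-1,-0.3,0,0,0.8,-1,-0.3,0,0,0.8,-1,-0.3,0,0,0.8,-1,-0.3,0,0,0.8,-1,-0.3,0,0,0.8,-1,-0.3,0,0,0.8,-1,-0.3,0,0,0.8,-1,-0.3,0,0]'

```text
time: 35.95
position: [0.5083, -0.1108, 0.2021]
tool_rot: [0.761, 0.649, 0.0, 0.001]
ft_force: [1.0, 1.2, -0.2]
grip_width: 0.0782
grip_force: 0.0
```

play_rows --steps '[0.8,-1,-0.3,0,0,0.8,-1,-0.28,0,0,0.8,-1,0,0,0,0.8,-1,0,0,0,0.8,-0.76,0,0,0,0.8,0,0,0.5,0,0.8,0,0,1,0,0.8,0,0,1,0,0.8,0,0,1,0,0.8,0,0,1,0]'

```text
time: 36.95
position: [0.4696, -0.2485, 0.0661]
tool_rot: [0.761, 0.649, 0.0, 0.001]
ft_force: [0.1, 0.3, 0.7]
grip_width: 0.0781
grip_force: 0.0
```

play_rows --steps '[0.8,0,0,0.5,0,0.8,0,0,0.08,0,-1,0,0,0,0,-1,0,0,0,0,-1,0,0,0,0,-1,0,0,0,0,-1,0,0,0,0,-1,0,0,0,0,-1,0,0,0,0,-1,0,0,0,0]'

```text
time: 37.95
position: [0.4694, -0.2482, 0.0494]
tool_rot: [0.761, 0.649, 0.0, 0.0]
ft_force: [-0.3, 0.9, 5.6]
grip_width: 0.0441
grip_force: 15.0
```

Run:
```python
from h import *
go(.469,-.248,.051,1.414)
```

```text
at [ 0.4694 -0.2482  0.0494] psi 1.413 shift units [ 0.01 -0.02 -0.05] twist units -0.01 w 0.0441
```

play_rows --steps '[-1,0,0,-0.5,0,-1,0,0,-1,0,-1,0,0,-1,0,-1,0,0,-1,0,-1,0,0,-1,0,-1,0,0,-0.2,0,-1,0,0,0,0,-1,0,0,0,0,-1,0,0,0,0,-1,0,0,0,0]'

```text
time: 38.95
position: [0.4685, -0.2475, 0.1883]
tool_rot: [0.761, 0.649, -0.0, -0.002]
ft_force: [-0.3, -0.5, -0.6]
grip_width: 0.0442
grip_force: 15.0
```

Run:
```python
from h import *
W=snap(["wrist"],"p11")["wrist"]
from rig import robot
p=np.array(robot.get_obs()["position"])
a=1.413; ex=np.array([np.cos(a),np.sin(a),0])
for h in (0,85,106): print(h,proj(W,[p+ex*r+[0,0,h/1000-.0494] for r in (.0225,.0195,.0255)]).round(0).tolist())
h=hsv(W);m=((h[...,0]<8)|(h[...,0]>172))&(h[...,1]>140)&(h[...,2]>60); m[:200]=0
ys,xs=np.nonzero(m[:,250:390]); print([(v,int((ys==v).sum()),(xs[ys==v].min()+250,xs[ys==v].max()+250)) for v in range(255,320,5) if (ys==v).sum()])
go(.655,.244,.19,1.414)
```

```text
0 [[317.0, 229.0], [317.0, 233.0], [317.0, 224.0]]
85 [[316.0, 282.0], [316.0, 288.0], [316.0, 275.0]]
106 [[316.0, 306.0], [316.0, 313.0], [316.0, 298.0]]
[(290, 36, (np.int64(303), np.int64(338))), (295, 60, (np.int64(289), np.int64(348))), (300, 72, (np.int64(283), np.int64(354))), (305, 82, (np.int64(278), np.int64(359))), (310, 91, (np.int64(273), np.int64(363))), (315, 99, (np.int64(269), np.int64(367)))]
at [ 0.4686 -0.2476  0.1886] psi 1.413 shift units [17.16  3.56 -0.03] twist units -0.01 w 0.0447
```

play_rows --steps '[-1,1,0.2,0,0,-1,1,0.2,0,0,-1,1,0.2,0,0,-1,1,0.2,0,0,-1,1,0.2,0,0,-1,1,0.2,0,0,-1,1,0.2,0,0,-1,1,0.2,0,0,-1,1,0.2,0,0,-1,1,0.2,0,0]'

```text
time: 40.0
position: [0.5757, 0.04, 0.1891]
tool_rot: [0.761, 0.649, -0.0, -0.0]
ft_force: [1.2, 0.5, -0.5]
grip_width: 0.0441
grip_force: 15.0
```

play_rows --steps '[-1,1,0.2,0,0,-1,1,0.2,0,0,-1,1,0.2,0,0,-1,1,0.2,0,0,-1,1,0.2,0,0,-1,1,0.2,0,0,-1,0.8,0.2,0,0,-1,0.4,0.15,0,0,-1,0,0,0,0,-1,0,0,0,0]'

```text
time: 41.0
position: [0.6549, 0.2439, 0.1891]
tool_rot: [0.761, 0.649, -0.001, -0.0]
ft_force: [-0.2, -0.1, -0.9]
grip_width: 0.0446
grip_force: 15.0
```

Run:
```python
from h import *
go(.655,.244,.0554,1.414)
W=snap(["wrist"],"p12")["wrist"]
# holes seen from here? project
print(proj(W,[(.644,.1725,.034),(.655,.244,.034),(.633,.101,.034)]).round(0).tolist())
```

```text
at [0.6549 0.2439 0.1891] psi 1.413 shift units [0.01 0.01 4.46] twist units -0.01 w 0.0446
[[318.0, 291.0], [317.0, 223.0], [318.0, 351.0]]
```

play_rows --steps '[-1,0.04,0,0.8,0,-1,0,0,0.8,0,-1,0,0,0.8,0,-1,0,0,0.6,0,-1,0,0,0.5,0,-1,0,0,0.4,0,-1,0,0,0.3,0,-1,0,0,0.15,0,-1,0,0,0.05,0,-1,0,0,0,0]'

```text
time: 42.05
position: [0.6561, 0.2461, 0.0583]
tool_rot: [0.761, 0.649, 0.0, 0.0]
ft_force: [0.4, -0.3, -1.7]
grip_width: 0.0438
grip_force: 15.0
```

Run:
```python
from h import *
from rig import robot
go(.655,.244,.0554,1.414); print(robot.get_obs()["ft_force"].round(2))
```

```text
at [0.6561 0.2461 0.0583] psi 1.413 shift units [-0.07 -0.02  0.1 ] twist units -0.01 w 0.0438
[ 0.4  -0.25 -1.66]
```

play_rows --steps '[-1,0,0,0.05,0,-1,0,0,0.04,0,0.4,0,0,0,0,0.4,0,0,0,0,0.4,0,0,0,0,0.4,0,0,-0.3,0,0.4,0,0,-1,0,0.4,0,0,-1,0,0.4,0,0,-1,0,0.4,0,0,-1,0]'

```text
time: 43.05
position: [0.6558, 0.246, 0.1862]
tool_rot: [0.761, 0.649, 0.0, 0.0]
ft_force: [0.1, 0.8, -0.3]
grip_width: 0.0609
grip_force: 0.0
```

Run:
```python
from h import *
go(.445,-.155,.19,1.414)
```

```text
at [0.6558 0.246  0.1862] psi 1.413 shift units [-14.31  -4.84  -0.13] twist units -0.01 w 0.0609
```

play_rows --steps '[0.65,-1,-0.5,0,0,0.65,-1,-0.5,0,0,0.65,-1,-0.5,0,0,0.65,-1,-0.5,0,0,0.65,-1,-0.5,0,0,0.65,-1,-0.5,0,0,0.65,-1,-0.5,0,0,0.65,-1,-0.5,0,0,0.65,-1,-0.5,0,0,0.65,-1,-0.5,0,0]'

```text
time: 44.05
position: [0.4599, -0.0277, 0.1851]
tool_rot: [0.761, 0.649, 0.0, 0.001]
ft_force: [1.1, -1.3, 0.3]
grip_width: 0.0716
grip_force: 0.0
```

play_rows --steps '[0.65,-0.6,-0.5,0,0,0.65,-0.31,-0.32,0,0,0.65,0,0,0,0,0.65,0,0,0,0,0.65,0,0,0,0,0.65,0,0,0,0,0.65,0,0,0,0,0.65,0,0,0,0,0.65,0,0,0,0,0.65,0,0,0,0]'

```text
time: 45.05
position: [0.4318, -0.0497, 0.1841]
tool_rot: [0.761, 0.649, -0.0, -0.0]
ft_force: [-1.0, -0.7, -0.3]
grip_width: 0.0714
grip_force: 0.0
```

Run:
```python
from h import *
d=snap(["wrist","scene"],"p13"); W=d["wrist"]
print(proj(W,[(.432,-.050,.098),(.432,-.05,.0)]).round(0).tolist())
go(.432,-.050,.046,1.414)
g=cv2.cvtColor(W["image"],cv2.COLOR_RGB2GRAY)
for v in range(216,320,6): print(v,g[v,250:384:6].tolist())
```

```text
[[317.0, 245.0], [317.0, 217.0]]
at [ 0.4318 -0.0498  0.1841] psi 1.413 shift units [-0.01  0.01  4.6 ] twist units -0.01 w 0.072
216 [108, 109, 107, 107, 107, 107, 107, 150, 141, 120, 120, 120, 120, 120, 104, 82, 109, 108, 110, 109, 110, 109, 110]
222 [109, 108, 107, 107, 107, 108, 108, 147, 124, 138, 137, 136, 133, 134, 125, 96, 107, 107, 108, 109, 109, 109, 109]
228 [108, 109, 107, 107, 107, 107, 138, 118, 134, 133, 135, 109, 116, 133, 133, 125, 101, 108, 108, 108, 108, 108, 108]
234 [109, 108, 108, 107, 108, 106, 127, 134, 134, 133, 129, 74, 47, 132, 133, 134, 72, 108, 107, 108, 108, 108, 109]
240 [108, 108, 108, 109, 107, 107, 108, 132, 133, 134, 98, 85, 106, 134, 134, 133, 121, 107, 107, 107, 108, 108, 109]
246 [108, 109, 109, 109, 107, 107, 107, 132, 108, 85, 134, 123, 133, 133, 108, 132, 111, 107, 107, 107, 108, 108, 109]
252 [145, 110, 108, 109, 107, 108, 107, 133, 134, 68, 134, 134, 131, 46, 132, 132, 107, 106, 107, 107, 107, 107, 108]
258 [203, 202, 158, 109, 108, 107, 109, 129, 134, 124, 134, 128, 46, 108, 133, 131, 106, 107, 107, 107, 108, 108, 108]
264 [176, 201, 201, 2
[... 452 characters left out ...]
, 108]
288 [138, 174, 199, 199, 199, 199, 200, 199, 199, 200, 199, 200, 200, 199, 148, 108, 108, 108, 108, 109, 108, 107, 107]
294 [108, 198, 199, 199, 200, 199, 200, 201, 200, 199, 200, 199, 200, 201, 202, 203, 157, 108, 108, 108, 108, 108, 107]
300 [80, 198, 198, 198, 199, 199, 199, 198, 199, 199, 201, 201, 201, 201, 201, 202, 202, 203, 163, 115, 109, 109, 107]
306 [61, 198, 199, 198, 199, 199, 199, 199, 200, 199, 201, 201, 201, 201, 201, 201, 201, 202, 202, 202, 201, 163, 108]
312 [94, 198, 197, 198, 198, 199, 199, 199, 199, 200, 201, 200, 201, 201, 200, 201, 201, 202, 201, 203, 202, 203, 202]
318 [71, 72, 74, 74, 75, 62, 72, 76, 76, 76, 76, 76, 76, 76, 75, 75, 75, 74, 74, 73, 73, 71, 70]
```

play_rows --steps '[0.65,0,0,1,0,0.65,0,0,1,0,0.65,0,0,1,0,0.65,0,0,1,0,0.65,0,0,0.5,0,0.65,0,0,0.1,0,-1,0,0,0,0,-1,0,0,0,0,-1,0,0,0,0,-1,0,0,0,0]'

```text
time: 46.15
position: [0.432, -0.0498, 0.047]
tool_rot: [0.761, 0.649, 0.0, 0.001]
ft_force: [-0.9, 0.0, 3.0]
grip_width: 0.0517
grip_force: 15.0
```

play_rows --steps '[-1,0,0,0,0,-1,0,0,0,0,-1,0,0,-0.5,0,-1,0,0,-1,0,-1,0,0,-1,0,-1,0,0,-1,0,-1,0,0,-1,0,-1,0,0,-0.3,0,-1,0,0,0,0,-1,0,0,0,0]'

```text
time: 47.15
position: [0.431, -0.0495, 0.1893]
tool_rot: [0.761, 0.649, -0.0, -0.001]
ft_force: [-1.0, -0.3, -2.3]
grip_width: 0.052
grip_force: 15.0
```

Run:
```python
from h import *
go(.633,.101,.19,1.414)
```

```text
at [ 0.431  -0.0495  0.1893] psi 1.413 shift units [ 6.01  5.86 -0.03] twist units -0.01 w 0.052
```

Run:
```python
from h import *
from rig import robot
d=snap(["wrist","scene"],"p14"); W=d["wrist"]; S=d["scene"]
p=np.array(robot.get_obs()["position"]); a=1.413; ex=np.array([np.cos(a),np.sin(a),0]); ey=np.array([np.sin(a),-np.cos(a),0])
for h in (0,77,98): print(h,proj(W,[p+[0,0,h/1000-.046]+e for e in (ex*.0235,ex*.0,ey*.0235,-ey*.0235)]).round(0).tolist())
g=cv2.cvtColor(W["image"],cv2.COLOR_RGB2GRAY)
for v in range(212,318,6): print(v,g[v,258:384:5].tolist())
print("scene",proj(S,[p+[0,0,h-.046] for h in (0,.077,.098)]).round(0).tolist())
q=proj(S,[p])[0].astype(int); g=cv2.cvtColor(S["image"],cv2.COLOR_RGB2GRAY)
for v in range(q[1]-36,q[1]+36,3): print(v,g[v,q[0]-30:q[0]+30:3].tolist())
```

```text
0 [[316.0, 228.0], [316.0, 263.0], [352.0, 263.0], [281.0, 263.0]]
77 [[315.0, 274.0], [315.0, 323.0], [368.0, 323.0], [262.0, 323.0]]
98 [[315.0, 296.0], [315.0, 352.0], [376.0, 351.0], [254.0, 351.0]]
212 [115, 117, 114, 114, 114, 115, 114, 113, 114, 113, 114, 113, 114, 114, 115, 115, 114, 115, 116, 115, 117, 117, 117, 117, 117, 117]
218 [115, 114, 114, 114, 114, 114, 114, 114, 114, 113, 113, 113, 113, 113, 115, 114, 115, 115, 115, 115, 115, 116, 117, 117, 117, 117]
224 [115, 114, 114, 114, 114, 114, 113, 114, 113, 113, 113, 113, 113, 114, 113, 113, 114, 115, 115, 115, 116, 116, 117, 115, 115, 116]
230 [115, 115, 114, 115, 115, 113, 113, 112, 113, 113, 119, 160, 158, 149, 141, 102, 113, 113, 114, 114, 114, 114, 115, 114, 116, 115]
236 [115, 115, 115, 115, 113, 113, 113, 112, 126, 164, 161, 131, 127, 115, 109, 89, 95, 114, 113, 114, 115, 114, 114, 114, 116, 115]
242 [115, 115, 114, 115, 113, 113, 131, 166, 159, 132, 130, 130, 124, 116, 107, 98, 91, 87, 114, 114, 114, 114, 113, 115, 116, 114]
248 [115, 115, 115, 115, 113, 167, 167, 133, 133, 132, 134, 132, 127, 121, 112, 102, 55, 125
[... 3123 characters left out ...]
 [175, 175, 177, 174, 175, 176, 177, 127, 124, 103, 104, 125, 84, 91, 85, 96, 97, 93, 118, 124]
211 [176, 176, 179, 176, 176, 177, 178, 181, 101, 86, 107, 117, 84, 113, 107, 126, 102, 97, 86, 83]
214 [177, 179, 178, 179, 180, 176, 178, 184, 175, 171, 166, 143, 151, 175, 176, 168, 95, 90, 66, 63]
217 [179, 181, 182, 181, 179, 182, 180, 180, 181, 183, 182, 177, 178, 178, 179, 177, 81, 64, 63, 61]
220 [180, 178, 182, 182, 180, 178, 182, 182, 179, 180, 180, 179, 179, 177, 179, 172, 67, 67, 65, 70]
223 [179, 180, 181, 180, 180, 180, 181, 179, 181, 180, 177, 179, 180, 178, 179, 159, 65, 62, 70, 69]
226 [180, 180, 181, 179, 181, 180, 178, 181, 182, 178, 176, 180, 180, 181, 183, 126, 68, 72, 64, 72]
```

Run:
```python
from h import *
import pickle
for f,roi in (("p1",(400,100,580,260)),("p2",(440,150,600,300)),("p1",(480,0,620,170))):
    W=pickle.load(open(f+".pkl","rb"))["wrist"]; x0,y0,x1,y1=roi
    g=cv2.medianBlur(cv2.cvtColor(W["image"],cv2.COLOR_RGB2GRAY)[y0:y1,x0:x1],3)
    c=cv2.HoughCircles(g,cv2.HOUGH_GRADIENT,1.2,40,param1=80,param2=18,minRadius=24,maxRadius=38)
    if c is not None:
        for q in c[0][:3]: print(f,(q[:2]+[x0,y0]).round(1),q[2].round(1),plane(W,q[:2]+[x0,y0],.034).round(4))
print("manual p1",plane(pickle.load(open("p1.pkl","rb"))["wrist"],[(486,186),(515,115),(545,40)],.034).round(4))
go(.633,.101,.19,1.414)
```

```text
p1 [488.2 188.2] 29.4 [[0.6381 0.1011 0.034 ]]
p1 [511.  111.4] 31.9 [[0.6407 0.1787 0.034 ]]
p2 [504.2 211.8] 28.1 [[0.6418 0.1689 0.034 ]]
p2 [483.8 282.6] 33.4 [[0.6422 0.0944 0.034 ]]
p1 [543.  39.] 30.6 [[0.6537 0.2469 0.034 ]]
p1 [515.4 117. ] 29.3 [[0.6466 0.1742 0.034 ]]
manual p1 [[0.6352 0.103  0.034 ]
 [0.6456 0.176  0.034 ]
 [0.6558 0.2464 0.034 ]]
at [ 0.4307 -0.0494  0.1887] psi 1.413 shift units [ 6.01  5.87 -0.06] twist units -0.01 w 0.0518
```

play_rows --steps '[-1,0.9,0.9,0,0,-1,0.9,0.9,0,0,-1,0.9,0.9,0,0,-1,0.9,0.9,0,0,-1,0.9,0.9,0,0,-1,0.9,0.9,0,0,-1,0.6,0.5,0,0,-1,0.04,0,0,0,-1,0,0,0,0,-1,0,0,0,0]'

```text
time: 48.25
position: [0.6334, 0.1007, 0.1887]
tool_rot: [0.761, 0.649, -0.002, -0.001]
ft_force: [0.1, -0.3, -1.5]
grip_width: 0.0519
grip_force: 15.0
```

play_rows --steps '[-1,0,0,0.9,0,-1,0,0,0.9,0,-1,0,0,0.8,0,-1,0,0,0.3,0,-1,0,0,0.2,0,-1,0,0,0.2,0,-1,0,0,0.2,0,-1,0,0,0.2,0,-1,0,0,0,0,-1,0,0,0,0]'

```text
time: 49.25
position: [0.6352, 0.1014, 0.0793]
tool_rot: [0.761, 0.649, 0.0, 0.0]
ft_force: [-0.3, 0.9, -0.8]
grip_width: 0.0518
grip_force: 15.0
```

Run:
```python
from h import *
from rig import robot
go(.634,.102,.053,1.414); print(robot.get_obs()["ft_force"].round(2),robot.get_obs()["moment"].round(3))
```

```text
at [0.6352 0.1014 0.0793] psi 1.413 shift units [ 0.01 -0.04  0.88] twist units -0.01 w 0.0518
[-0.27  0.87 -0.83] [ 0.01  -0.117 -0.032]
```

play_rows --steps '[-1,0,0,0.15,0,-1,0,0,0.15,0,-1,0,0,0.15,0,-1,0,0,0.15,0,-1,0,0,0.12,0,-1,0,0,0.1,0,-1,0,0,0,0,-1,0,0,0,0,-1,0,0,0,0,-1,0,0,0,0]'

```text
time: 50.25
position: [0.6353, 0.1013, 0.0548]
tool_rot: [0.761, 0.649, 0.0, 0.0]
ft_force: [0.8, -0.0, -1.2]
grip_width: 0.0517
grip_force: 15.0
```

Run:
```python
from h import *
from rig import robot
go(.634,.102,.053,1.414); print(robot.get_obs()["ft_force"].round(2),robot.get_obs()["moment"].round(3))
```

```text
at [0.6353 0.1013 0.0548] psi 1.413 shift units [ 0.02 -0.05  0.06] twist units -0.01 w 0.0517
[ 0.78 -0.02 -1.2 ] [-0.015 -0.161  0.014]
```

Inside the hole with no contact force, so I lower the last 2 mm, release and retreat to view the caddy.

play_rows --steps '[-1,0,0,0.05,0,-1,0,0,0.02,0,0.5,0,0,0,0,0.5,0,0,0,0,0.5,0,0,0,0,0.5,0,0,0,0,0.5,0,0,-0.3,0,0.5,0,0,-1,0,0.5,0,0,-1,0,0.5,0,0,-1,0]'

```text
time: 51.25
position: [0.635, 0.1013, 0.1529]
tool_rot: [0.761, 0.649, -0.0, -0.0]
ft_force: [0.1, -0.1, -0.2]
grip_width: 0.0653
grip_force: 0.0
```

play_rows --steps '[0.5,0,0,-1,0,0.5,0,0,-1,0,0.5,-1,0,-0.6,0,0.5,-1,0,0,0,0.5,-1,0,0,0,0.5,-1,0,0,0,0.5,0,0,0,0,0.5,0,0,0,0,0.5,0,0,0,0,0.5,0,0,0,0]'

```text
time: 52.25
position: [0.6163, -0.0161, 0.2296]
tool_rot: [0.76, 0.65, 0.0, -0.0]
ft_force: [-0.2, 0.3, -0.6]
grip_width: 0.0648
grip_force: 0.0
```

Run:
```python
from h import *
import pickle
d=snap(["wrist","scene","top"],"p15")
W,S,T=d["wrist"],d["scene"],d["top"]
for n,c in d.items():
    print(n,proj(c,[(.656,.245,.112),(.645,.1735,.095),(.6345,.102,.104)]).round(0).tolist())
    h=hsv(c);H,A,V=[h[...,i].astype(int) for i in range(3)]
    for s,ce in blobs(((H<8)|(H>172))&(A>120)&(V>60),60)[0]: print("  red",s,ce,plane(c,ce,.110)[0].round(3))
    b=[x for x in blobs((H>130)&(H<160)&(A>90)&(V>40),60)[0]]; print("  purple",[x[1] for x in b])
    g=cv2.cvtColor(c["image"],cv2.COLOR_RGB2GRAY)
```

```text
wrist [[315.0, -142.0], [315.0, -13.0], [316.0, 86.0]]
  purple [[243.0, 250.3]]
scene [[259.0, 150.0], [275.0, 164.0], [292.0, 170.0]]
  red [253, 150, 14, 11, 100] [259.2, 156.0] [0.632 0.224 0.11 ]
  red [524, 316, 20, 23, 316] [533.2, 327.3] [ 0.44  -0.677  0.11 ]
  red [384, 319, 14, 14, 142] [390.3, 325.7] [ 0.273 -0.437  0.11 ]
  purple [[309.1, 225.1], [314.7, 275.4], [338.9, 292.0]]
top [[190.0, 176.0], [220.0, 182.0], [249.0, 184.0]]
  red [182, 169, 16, 20, 136] [189.9, 179.5] [0.649 0.245 0.11 ]
  red [600, 284, 20, 15, 246] [609.3, 290.9] [ 0.361 -0.733  0.11 ]
  red [457, 300, 13, 13, 126] [462.9, 306.3] [ 0.337 -0.385  0.11 ]
  purple [[310.3, 231.6], [368.3, 296.0], [402.0, 301.2]]
```

Run:
```python
from h import *
import pickle
d=pickle.load(open("p15.pkl","rb"));W=d["wrist"]; T=d["top"]
g=cv2.medianBlur(cv2.cvtColor(W["image"],cv2.COLOR_RGB2GRAY)[0:190,220:420],3)
c=cv2.HoughCircles(g,cv2.HOUGH_GRADIENT,1.2,50,param1=80,param2=18,minRadius=20,maxRadius=50)
for q in c[0][:3]: print(q.round(0)+[220,0,0],plane(W,q[:2]+[220,0],.104).round(4))
g=cv2.cvtColor(d["scene"]["image"],cv2.COLOR_RGB2GRAY)
for v in range(144,206,3): print(v,g[v,246:312:3].tolist())
```

```text
[317.  86.  31.] [[0.6347 0.1019 0.104 ]]
[315.  19.  31.] [[0.6413 0.1492 0.104 ]]
[338. 133.  33.] [[0.6466 0.064  0.104 ]]
144 [181, 182, 182, 183, 181, 163, 142, 123, 162, 170, 156, 126, 116, 112, 114, 114, 132, 168, 185, 187, 186, 44]
147 [94, 154, 173, 180, 181, 177, 138, 168, 170, 142, 114, 111, 114, 115, 115, 148, 174, 188, 187, 185, 186, 49]
150 [159, 140, 129, 120, 135, 143, 114, 155, 122, 113, 114, 114, 110, 131, 166, 181, 185, 186, 191, 188, 187, 76]
153 [159, 164, 150, 124, 146, 150, 105, 111, 114, 114, 113, 117, 146, 173, 186, 186, 188, 189, 186, 185, 186, 190]
156 [142, 154, 133, 75, 76, 66, 60, 98, 114, 110, 131, 164, 181, 184, 185, 183, 187, 187, 187, 189, 192, 194]
159 [166, 168, 153, 78, 71, 64, 63, 135, 123, 149, 171, 185, 186, 182, 185, 185, 184, 191, 190, 190, 195, 196]
162 [169, 169, 171, 148, 121, 118, 147, 143, 185, 191, 176, 177, 184, 182, 181, 182, 184, 185, 187, 187, 191, 189]
165 [169, 168, 171, 141, 140, 138, 143, 100, 115, 174, 155, 165, 188, 178, 182, 180, 182, 185, 186, 187, 185, 187]
168 [163, 133, 147, 128, 130, 104, 83, 77, 166, 183, 161, 108, 128,
[... 689 characters left out ...]
1, 147, 153, 144, 143, 154, 169, 171]
189 [169, 169, 147, 125, 123, 92, 115, 124, 127, 140, 147, 128, 132, 136, 114, 81, 68, 102, 112, 79, 109, 163]
192 [169, 172, 169, 165, 118, 128, 110, 93, 110, 125, 129, 128, 141, 163, 160, 158, 152, 87, 93, 87, 73, 65]
195 [170, 173, 169, 174, 171, 152, 124, 128, 87, 105, 114, 128, 140, 165, 152, 104, 123, 88, 96, 82, 81, 164]
198 [171, 170, 171, 172, 172, 174, 171, 153, 123, 126, 90, 108, 118, 132, 145, 130, 136, 130, 121, 84, 84, 134]
201 [167, 170, 169, 171, 172, 171, 170, 171, 173, 142, 124, 109, 106, 114, 122, 96, 99, 164, 102, 136, 91, 79]
204 [166, 168, 172, 170, 168, 169, 167, 170, 172, 172, 166, 122, 129, 84, 98, 108, 87, 117, 119, 113, 86, 95]
```

```bash
python3 -c "
from rig import robot
print(robot.hand_in())"
```

```text
the job is handed in; nothing more can be done
None
```

I handed the job in at about 52 s: the omelette portion lies flat in the vat under its seated lid, and the caddy holds the tall red-capped jar on the left, the shaker in the middle and the short white-capped jar on the right. I confirmed the portion and lid by picture. The jars I confirmed only by release height and camera positions (the shaker less exactly), and the timer and cup were never touched.

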